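# Press both window cells home in a V-block fixture and hold the lens barrel seated

## Robot

A 6-joint arm with a two-finger parallel gripper is mounted at the origin on a cart in front of the work surface, level with it; the furniture and walls round the work are solid. World frame = base frame: x ahead of the robot, y to its left, z up, the work surface at z = 0. Lengths are in m, angles in rad, forces in N, time in s.
With the tool pointing down it reaches from about 0.325 to 0.775 m from the base axis. Payload 9.3 kg.
Tool frame: the origin (TCP) lies on the centre line of the jaws, within the pads' length; the fingertips stand 25 mm ahead of it and the grasp point (between the pads) lies 6 mm ahead of it; y points along the fingers, z is the direction in which the jaws open and shut, and the axes are right-handed (so a half turn about y gives the same grasp; the last joint's range is limited). The gripper opens to 85 mm and grips with 20 to 120 N. Pads are 22 mm wide; open, the fingers measure 114 mm over their backs; the gripper's body (76 mm by 85 mm) begins 54 mm behind the grasp point. The pads swing forward as they close: fully open they stand 13 mm farther back than shut.
Start: joints at [1.16, 0.259, 0.021, 1.334, 0, 1.418], TCP at [0.14, 0.532, 0.226] pointing down, gripper open.
Joint ranges: [-3.04, 3.04], [-0.91, 1.82], [-1.04, 1.36], [-1.92, 1.95], [-1.52, 1.45], [-3.14, 3.14]. Speed limits (rad/s): [2.22, 2.22, 2.79, 3.14, 3.14, 3.14].

## Interface

Orientations are given as a 3x3 rotation matrix whose columns are the frame's x, y, z axes.
In Python, from cell import robot gives the robot as it stands.
- The arm moves only by the shell command python3 -m crank 'ROWS' [FORCE]. ROWS is a JSON object of lists of equal length, an entry for each row: "translation": the shift along the tool's x, y, z in mm, a list of three; "rot": the turn, a rotation vector about the tool's x, y, z in units of 6 degrees (1.0 is 6 degrees), a list of three; "jaw": the finger opening in mm, from 0 to 85.4. A call has 1 to 20 rows; each row shifts and turns the commanded pose from where the row before left it, along the tool's axes as they then stand; what a row does not reach is not made up. A row lasts 1/8 s, in which the tool goes at most 62.5 mm and 10.7 degrees, less where a joint would pass 70% of its speed; a pose out of reach is approached as far as the arm can. A call with a gripper value outside its range is refused whole. The fingers move at their own pace and stop on an object; FORCE is the grip in N (left out, the last holds). Time passes only in rows, so rows that do not move let the fingers close. It gives the time, the measured TCP pose, the force and the opening at its end, in the units of the state.
- robot.get_obs(): the state, without advancing time (a new reading comes with each control period).
- robot.capture(name): name is "scene" or "side" or "wrist"; returns the picture (480x640x3 uint8, red, green, blue); there is no depth.
- robot.camera_model(name): a dict with "fovy" (degrees; the focal length in pixels is half the picture's height over the tangent of half this angle, whatever the lens; pixels are square), "cx", "cy" (the principal point, pixels), "view" (4x4, takes a point from world to camera coordinates); the wrist camera has in their place "T_tool_cam" (4x4, takes a point from camera to tool coordinates, whose origin is the TCP and whose axes are the tool frame's). Camera axes: x right, y down, z forward; pixel columns grow to the right and rows downward; lengths in m; the calibration is good to about 2 mm. The wrist camera is an equidistant fisheye: a pixel r from the principal point sees the ray r / f radians off the axis. A picture is of the moment at which its call begins: read the wrist's pose just before it. camera_model takes no time and is no camera call.
- robot.finish_job(): hands the job in, once; it reports no verdict.
The state is a dict: "clock": time; "q": joint angles; "dq": joint speeds; "effort": joint torques, N m; "eef_pos": TCP position; "tcp_rot": TCP orientation; "ft_force": force on the tool from outside, world axes, zero at the start; "ft_torque": the same for the moment, N m; "width": finger opening in m.
Only numpy, scipy, OpenCV 4.12 (cv2) and the standard library are available. Lean on these libraries where they do the work, as an engineer would, in place of code of your own. Each camera call takes 0.05 s, during which the arm holds its last target.

## Task

The metal lens barrel in the tray has a push-in window cell standing a few millimetres out of each end. Lay the barrel in the V-block and slide it against the upright end stop until the cell there is pushed fully home, then lift it out, turn it end for end and press the other cell home in the same way; keep the gripper off the windowed cells, and leave the bottle, the vials and the capped tube where they stand. Finish while holding: with the second cell still up against the stop, keep the barrel pressed firmly down (10 to 20 N) so that it bears on both faces of the V, either in the grip or, once it has settled there by itself, with the closed fingers on top of its middle.

Things in the scene. Friction and masses are not known exactly. Their poses are not given: they have to be found in the camera images.
- barrel_center (a point): lens barrel: dark metal cylinder, 30 mm in diameter, 110 mm long without its cells, 0.15 to 0.25 kg, lying on its side; point on its axis half-way along, x along the barrel. Fine grooves ring its middle 27 mm, where it is gripped from above. At the start it lies in the tray, axis 17.5 mm above the table.
- cell_a (a joint): window cell at the barrel's +x end: bright aluminium push-in plug, flange 26 mm wide, 3 mm thick, with a recessed glass. 0 = 6 mm out (flange's outer face 64 mm from the barrel's middle), 0.006 = home, flange against the barrel's end (outer face 58 mm from the middle). Starts 4.5 to 6 mm out. Friction fit: about 6 N moves it, it stays where pushed.
- cell_b (a joint): the same kind of cell at the -x end of the barrel
- window_a: flange and window of the cell at the barrel's +x end (26 mm in diameter); only the stop may touch it, not the gripper
- window_b: flange and window of the cell at the barrel's -x end, likewise
- v_axis (a point): V-block fixture, fixed: point where a seated barrel's axis lies, 42 mm above the table, midway between two steel V-heads; x runs level along the V towards the end stop, z up. The heads (90 degree V, 16 mm long, 44 mm wide, tops 36 mm up) stand 32 to 48 mm either side along x, a 64 mm gap between them for the fingers; in the gap the base plate's top is 10 mm up, 62 mm wide.
- stop_face (a point): face of the fixture's end stop, an upright aluminium bracket 46 mm wide whose top is 60 mm above the table: the point is 58 mm along x from v_axis, at the height of the seated barrel's axis; so a barrel pushed home against it has its middle at v_axis
- v_left: the V's faces on the side of v_axis's +y (one of the two contact lines); origin on the table below v_axis
- v_right: the V's faces on the side of v_axis's -y (the other contact line). Block and barrel are rigid: a barrel gripped a few tenths of a millimetre off the V's middle bears on one face only; set free, it settles onto both, its top 57 mm above the table.
- parts_tray: shallow grey plastic tray, 160 x 124 mm, rim 6 mm high, floor 2.5 mm thick, fixed; two low ribs along its x axis keep the barrel from rolling; origin under its middle
- reagent_bottle_mid (a point): reagent bottle, 49 mm in diameter, 94 mm tall, bystander; point half-way up
- vial_1_mid (a point): small vial with screw cap, 22 mm in diameter, 51 mm tall, bystander; point half-way up
- vial_2_mid (a point): a second such vial, bystander; point half-way up
- tube_50_mid (a point): tall capped tube, 34 mm in diameter, 110 mm tall, bystander; point half-way up

How it is judged:
On the way:
1. the first cell is fully home, pressed against the stop with the barrel lying in the V (y of barrel_center in the frame of v_axis between -0.002 and 0.002 m and z of barrel_center in the frame of v_axis between -0.0025 and 0.002 m and angle between the x axis of barrel_center and the x axis of v_axis, either way round below 0.05 rad and ((value of joint cell_a above 0.0052 m and x of window_a in the frame of v_axis above 0.045 m) or (value of joint cell_b above 0.0052 m and x of window_b in the frame of v_axis above 0.045 m)) and not (value of joint each of cell_a, cell_b above 0.0052 m)), for 0.1 s.
At the end, for the whole second after the job is handed in: both cells within 0.8 mm of fully home; barrel in the V (axis within 2 mm and 0.05 rad of seated), its middle at most 2 mm back from where the stop holds it; the gripper on it with over 5 N and the barrel bearing on each V face with over 2.5 N (its weight alone gives 1.2 to 1.8 N) (value of joint each of cell_a, cell_b above 0.0052 m and y of barrel_center in the frame of v_axis between -0.002 and 0.002 m and z of barrel_center in the frame of v_axis between -0.0025 and 0.002 m and angle between the x axis of barrel_center and the x axis of v_axis, either way round below 0.05 rad and x of barrel_center in the frame of v_axis above -0.002 m and contact force between barrel and v_left above 2.5 N and contact force between barrel and v_right above 2.5 N and contact force between any of the fingers, the arm and barrel above 5 N); the arm keeps its last pose, push and grip.
It fails at once if the gripper touches a windowed cell (contact force between any of the fingers, the arm and window_a above 0.5 N or contact force between any of the fingers, the arm and window_b above 0.5 N).
It fails at once if a bystander is shifted by more than 20 mm (distance of any of reagent_bottle_mid, vial_1_mid, vial_2_mid, tube_50_mid from where it was at the start of the episode above 0.02 m).
It also fails if it takes over 61 s, if anything falls off the work surface, if the arm or the gripper's body presses on something with over 40 N, if the wrist force passes 120 N, or if a joint passes its speed limit or range.

## Working session

There is one attempt and no reset: what is moved stays moved. The work goes in short steps, Python scripts to look and compute and a shell command to move; the robot and the scene stay as the last step left them, time stands still between calls to the robot, and variables do not carry over. Pictures are saved under pics/ and viewed, and the job is handed in when it is done.

```bash
ls; mkdir -p pics
python3 - <<'E'
from cell import robot
import cv2, numpy as np
np.set_printoptions(precision=4,suppress=True)
o=robot.get_obs(); print(o)
for n in ("scene","side","wrist"):
    im=robot.capture(n); cv2.imwrite(f"pics/{n}0.png",im[:,:,::-1]); print(n,robot.camera_model(n))
E
```

```text
pics
{'clock': 0.0, 'q': array([1.1604, 0.2592, 0.0207, 1.3337, 0.    , 1.4182]), 'dq': array([-0.0016,  0.0006, -0.0004, -0.0006, -0.0017, -0.0009]), 'effort': array([ -0.0015, -55.5641,  34.4532,   0.0137,  -0.0003,   0.    ]), 'eef_pos': array([0.1401, 0.5315, 0.2251]), 'tcp_rot': array([[ 0.967 , -0.0005,  0.2549],
       [-0.2549, -0.0012,  0.967 ],
       [-0.0002, -1.    , -0.0013]]), 'ft_force': array([ 0.7804, -0.1689,  0.2193]), 'ft_torque': array([-0.0389,  0.0288, -0.0179]), 'width': 0.08500386937139226}
scene {'fovy': 44.517405752814014, 'cx': 319.0963370414668, 'cy': 242.80418803938605, 'view': array([[-0.5176, -0.8554,  0.0194,  0.1052],
       [-0.4568,  0.2571, -0.8516,  0.3483],
       [ 0.7235, -0.4497, -0.5238,  0.4253],
       [ 0.    ,  0.    ,  0.    ,  1.    ]])}
side {'fovy': 47.23301022038251, 'cx': 333.65204146057107, 'cy': 234.73491117663227, 'view': array([[ 0.8893, -0.4568, -0.0222, -0.5558],
       [-0.2481, -0.4412, -0.8624,  0.1057],
       [ 0.3841,  0.7725, -0.5057,  0.961 ],
       [ 0.    ,  0.    ,  0.    ,  1.    ]])}
wrist {'fovy': 65.70646984690485, 'cx': 318.70931652891346, 'cy': 238.71193170285673, 'T_tool_cam': array([[-0.0001,  0.9544,  0.2984, -0.0763],
       [ 0.    , -0.2984,  0.9544, -0.1481],
       [ 1.    ,  0.0001,  0.    , -0.0011],
       [ 0.    ,  0.    ,  0.    ,  1.    ]])}
```

View pics/scene0.png

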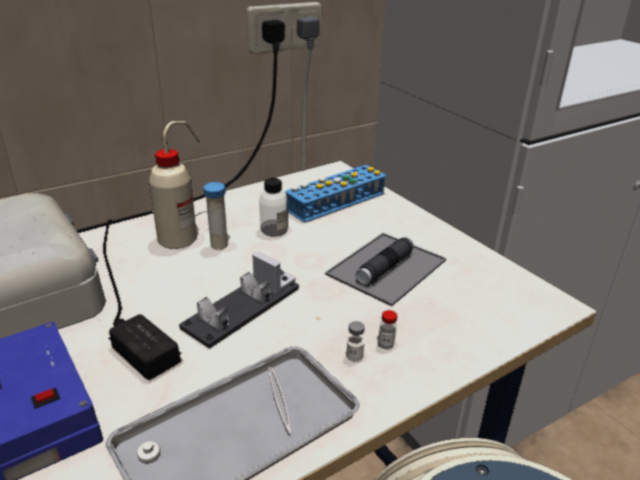

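View pics/side0.png

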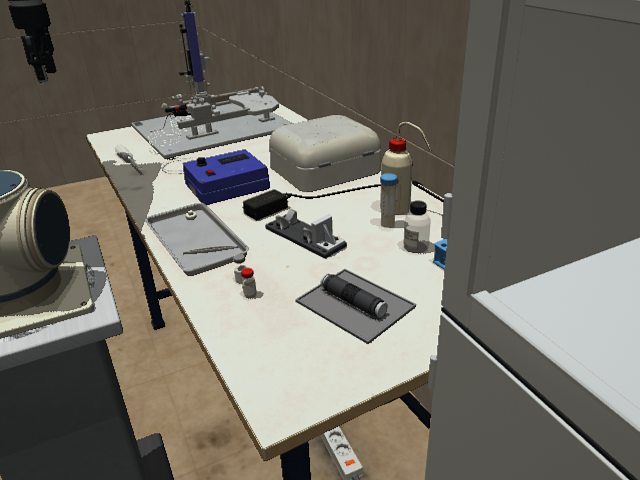

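View pics/wrist0.png

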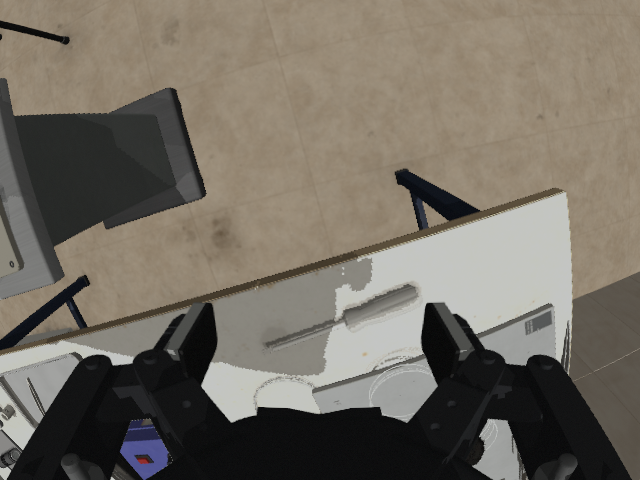

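The scene view shows the barrel at about (385,262) in the tray. The V-block sits at about (240,307), with its stop at about (266,275). The vials are near (356,342) and (388,330), and the bottle and tube stand behind. The side view shows the same layout, with the stop at the end nearest the tray. Next I'll enlarge both areas.

```bash
cat > h.py <<'E'
from cell import robot
import cv2, numpy as np
np.set_printoptions(precision=4,suppress=True)
def ray(n,uv):
    m=robot.camera_model(n); f=240/np.tan(np.radians(m['fovy']/2))
    d=np.array([(uv[0]-m['cx'])/f,(uv[1]-m['cy'])/f,1.]); V=m['view']; R=V[:3,:3]
    return -R.T@V[:3,3], R.T@d/np.linalg.norm(d)
def plane(n,uv,z):
    c,d=ray(n,uv); return c+d*(z-c[2])/d[2]
def proj(n,p):
    m=robot.camera_model(n); f=240/np.tan(np.radians(m['fovy']/2))
    q=m['view'][:3,:3]@np.array(p)+m['view'][:3,3]; return np.array([m['cx']+f*q[0]/q[2],m['cy']+f*q[1]/q[2]])
def tri(uvs):
    A=np.zeros((3,3));b=np.zeros(3)
    for n,uv in uvs:
        c,d=ray(n,uv);P=np.eye(3)-np.outer(d,d);A+=P;b+=P@c
    return np.linalg.solve(A,b)
def wray(uv,o):
    m=robot.camera_model('wrist'); f=240/np.tan(np.radians(m['fovy']/2))
    v=np.array([uv[0]-m['cx'],uv[1]-m['cy']]); r=np.hypot(*v); t=r/f
    d=np.array([np.sin(t)*v[0]/r,np.sin(t)*v[1]/r,np.cos(t)]); T=m['T_tool_cam']; R=o['tcp_rot']
    return o['eef_pos']+R@T[:3,3], R@T[:3,:3]@d
def wplane(uv,z,o):
    c,d=wray(uv,o); return c+d*(z-c[2])/d[2]
def wproj(p,o):
    m=robot.camera_model('wrist'); f=240/np.tan(np.radians(m['fovy']/2)); T=m['T_tool_cam']
    q=o['tcp_rot'].T@(np.array(p)-o['eef_pos']); q=T[:3,:3].T@(q-T[:3,3])
    t=np.arctan2(np.hypot(q[0],q[1]),q[2]); h=np.hypot(q[0],q[1])
    return np.array([m['cx']+f*t*q[0]/h,m['cy']+f*t*q[1]/h])
def crop(im,x0,y0,x1,y1,s,name,grid=10):
    c=cv2.resize(im[y0:y1,x0:x1,::-1],None,fx=s,fy=s,interpolation=cv2.INTER_CUBIC).copy()
    for x in range((x0//grid+1)*grid,x1,grid):
        cv2.line(c,((x-x0)*s,0),((x-x0)*s,6),(0,0,255),1)
        if x%(2*grid)==0: cv2.putText(c,str(x),((x-x0)*s-10,18),0,.4,(0,0,255),1)
    for y in range((y0//grid+1)*grid,y1,grid):
        cv2.line(c,(0,(y-y0)*s),(6,(y-y0)*s),(0,0,255),1)
        if y%(2*grid)==0: cv2.putText(c,str(y),(8,(y-y0)*s+4),0,.4,(0,0,255),1)
    cv2.imwrite(name,c)
E
python3 - <<'E'
from h import *
im=cv2.imread('pics/scene0.png')[:,:,::-1]
crop(im,170,230,320,350,5,'pics/sc_v.png'); crop(im,310,220,460,310,5,'pics/sc_b.png')
im=cv2.imread('pics/side0.png')[:,:,::-1]
crop(im,255,195,365,265,7,'pics/si_v.png'); crop(im,290,260,420,345,6,'pics/si_b.png')
E
```

```text
(no output)
```

View pics/sc_v.png

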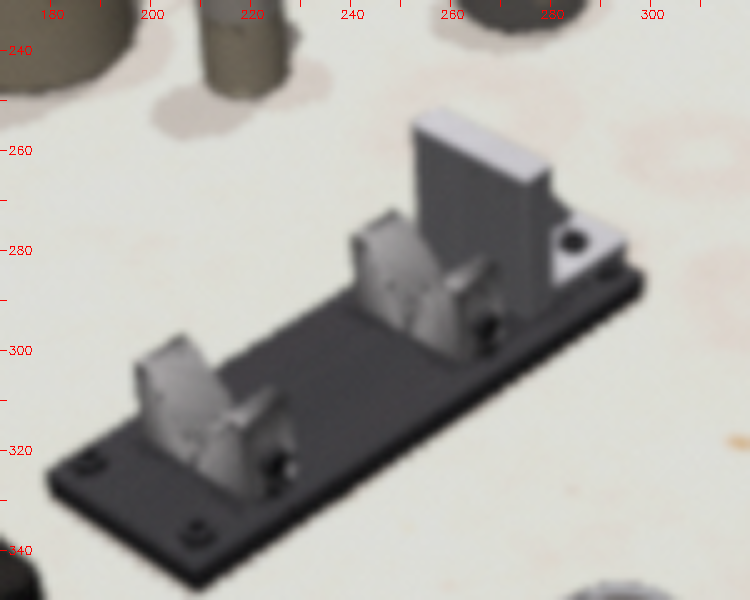

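View pics/sc_b.png

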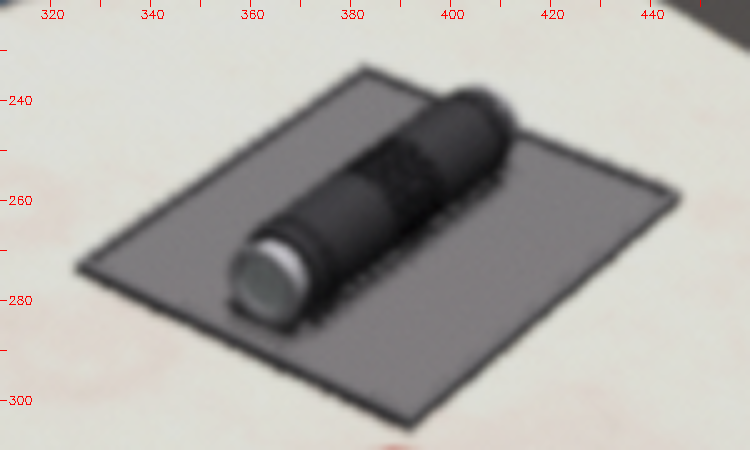

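View pics/si_v.png

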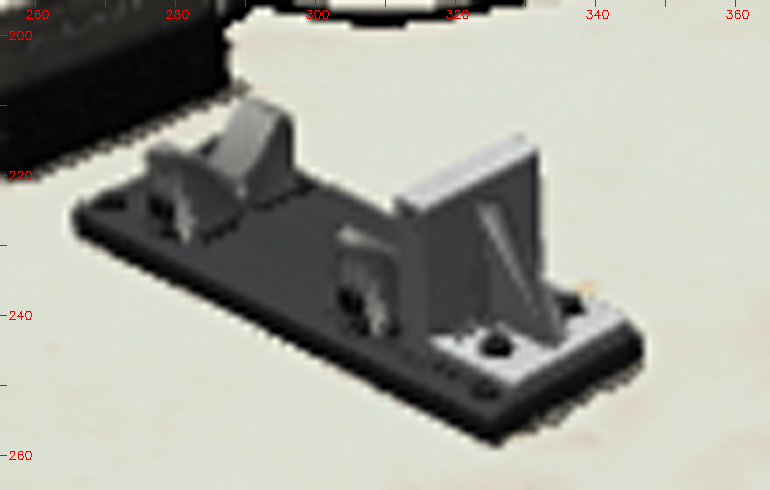

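View pics/si_b.png

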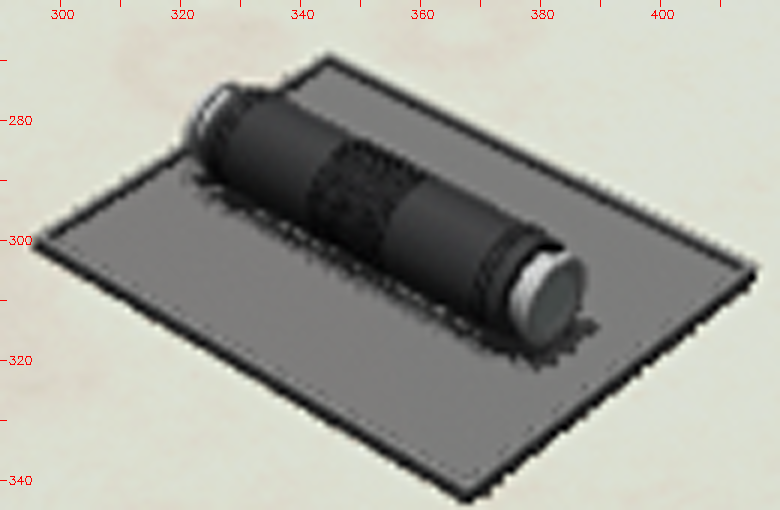

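Run:
```python
from h import *
for n in('scene','side'): print(n,ray(n,(320,240)))
print('plate sc',[plane('scene',p,.010) for p in((180,325),(209,346),(298,285))])
print('stop sc',[plane('scene',p,.060) for p in((253,254.5),(275.5,266.2),(258.5,252),(279.5,262.5))])
print('plate si',[plane('side',p,.010) for p in((265.5,226.5),(325.5,256.5),(346.5,242))])
print('stop si',[plane('side',p,.060) for p in((311.5,223.5),(315.5,225),(329.5,214),(332,216.2))])
print('tray sc',[plane('scene',p,.006) for p in((325.5,273),(383,233.5),(445.5,259),(392,306))])
print('tray si',[plane('side',p,.006) for p in((295.5,300.5),(345,269),(415.5,305.5),(367.5,343.5))])
# barrel
print('ends sc', plane('scene',(363.5,276.5),.0175), 'far mid guess',plane('scene',(404,246),.0175))
print('ends si', plane('side',(382.5,310),.0175),plane('side',(326,283),.0175))
print('knurl sc', plane('scene',(390.5,255.5),.0175),'si',plane('side',(350,292.5),.0175))
for n,uv in (('bottle',(273,185)),('tube',(214,188)),('v1',(356,328)),('v2',(389,316))):
    print(n,plane('scene',uv,{'bottle':.094,'tube':.11}.get(n,.051)))
```

```text
scene (array([-0.0942,  0.1917,  0.5173]), array([ 0.7248, -0.4523, -0.5197]))
side (array([ 0.1514, -0.9496,  0.5648]), array([ 0.3595,  0.7793, -0.5132]))
plate sc [array([0.5185, 0.0267, 0.01  ]), array([0.4603, 0.0091, 0.01  ]), array([ 0.5201, -0.1551,  0.01  ])]
stop sc [array([ 0.5567, -0.1015,  0.06  ]), array([ 0.5141, -0.1157,  0.06  ]), array([ 0.5588, -0.1113,  0.06  ]), array([ 0.5196, -0.1249,  0.06  ])]
plate si [array([ 0.4655, -0.0032,  0.01  ]), array([ 0.5227, -0.1663,  0.01  ]), array([ 0.5819, -0.1394,  0.01  ])]
stop si [array([ 0.5175, -0.1207,  0.06  ]), array([ 0.5216, -0.1296,  0.06  ]), array([ 0.5642, -0.1036,  0.06  ]), array([ 0.5644, -0.114 ,  0.06  ])]
tray sc [array([ 0.5315, -0.21  ,  0.006 ]), array([ 0.5844, -0.3587,  0.006 ]), array([ 0.47  , -0.3986,  0.006 ]), array([ 0.4145, -0.2489,  0.006 ])]
tray si [array([ 0.4205, -0.2584,  0.006 ]), array([ 0.5376, -0.2157,  0.006 ]), array([ 0.5881, -0.3662,  0.006 ]), array([ 0.4727, -0.4081,  0.006 ])]
ends sc [ 0.4816 -0.2455  0.0175] far mid guess [ 0.5202 -0.3524  0.0175]
ends si [ 0.5267 -0.3626  0.0175] [ 0.4809 -0.2527  0.0175]
knurl sc [ 0.5082 -0.3159  0.0175] si [ 0.5038 -0.2966  0.0175]
bottle [ 0.682  -0.1994  0.094 ]
tube [ 0.6874 -0.0998  0.11  ]
v1 [ 0.3565 -0.1447  0.051 ]
v2 [ 0.3551 -0.1942  0.051 ]
```

```bash
python3 -m crank '{"translation":[[50,0,-20],[50,0,-20],[50,0,-20],[50,0,-20],[50,0,-20],[50,0,-20],[50,0,-20],[50,0,-20],[40,0,-40],[30,0,-50],[20,0,-55],[10,0,-55],[10,0,-55],[10,0,-55],[10,0,-55],[10,0,-55],[10,0,-55],[10,0,-55],[0,0,0],[0,0,0]],"rot":[[0,0,0],[0,0,0],[0,0,0],[0,0,0],[0,0,0],[0,0,0],[0,0,0],[0,0,0],[0,0,0],[0,0,0],[0,0,0],[0,0,0],[0,0,0],[0,0,0],[0,0,0],[0,0,0],[0,0,0],[0,0,0],[0,0,0],[0,0,0]],"jaw":[85,85,85,85,85,85,85,85,85,85,85,85,85,85,85,85,85,85,85,85]}' 40
```

```text
clock: 2.65
eef_pos: [0.5055, -0.2781, 0.2253]
tcp_rot: [[0.967, -0.001, 0.256], [-0.256, 0.001, 0.967], [-0.001, -1.0, 0.001]]
ft_force: [0.3, 0.4, -0.2]
width: 0.0852
```

```bash
python3 -m crank '{"translation":[[5,0,-25],[0,0,0],[0,0,0],[0,0,0],[0,0,0],[0,0,0],[0,0,0],[0,0,0]],"rot":[[0,0,0],[0,1.5,0],[0,1.5,0],[0,1.5,0],[0,1.5,0],[0,1.5,0],[0,1.5,0],[0,0,0]],"jaw":[85,85,85,85,85,85,85,85]}'
python3 - <<'E'
from h import *
o=robot.get_obs(); im=robot.capture('wrist'); cv2.imwrite('pics/w1.png',im[:,:,::-1]); print(o['eef_pos'],o['tcp_rot'],o['ft_force'])
import json; json.dump({k:np.array(v).tolist() for k,v in o.items()},open('o1.json','w'))
E
```

```text
clock: 3.65
eef_pos: [0.5045, -0.3034, 0.2258]
tcp_rot: [[0.364, 0.0, 0.931], [-0.931, -0.0, 0.364], [0.0, -1.0, 0.0]]
ft_force: [0.4, -0.1, -0.6]
width: 0.085
[ 0.5045 -0.3034  0.2258] [[ 0.3641  0.0002  0.9314]
 [-0.9314 -0.0002  0.3641]
 [ 0.0003 -1.      0.0001]] [ 0.4038 -0.1216 -0.639 ]
```

View pics/w1.png

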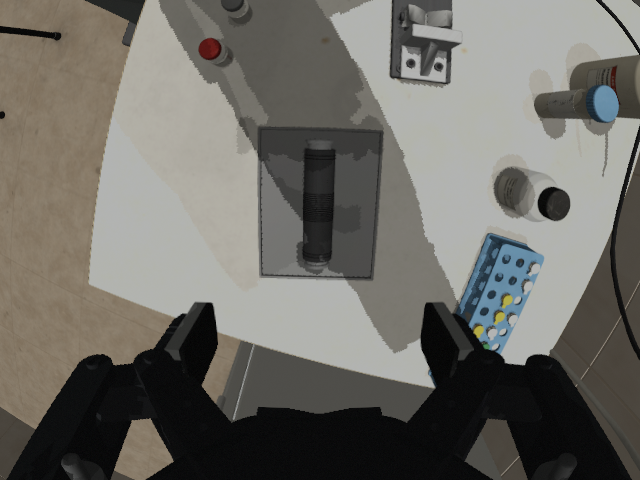

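The barrel runs nearly vertically from (320,143) to (317,268), with its grooves around (318,207). The V-block is at the top right, stop at about (432,40).

Run:
```python
from h import *
im=cv2.imread('pics/w1.png')[:,:,::-1]
crop(im,285,120,355,290,4,'pics/w1b.png')
crop(im,380,0,480,90,7,'pics/w1v.png')
```

```text
(no output)
```

View pics/w1b.png

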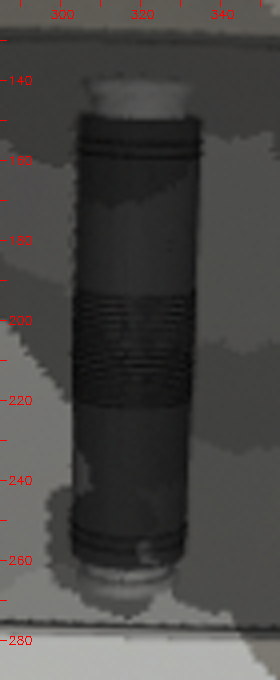

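View pics/w1v.png

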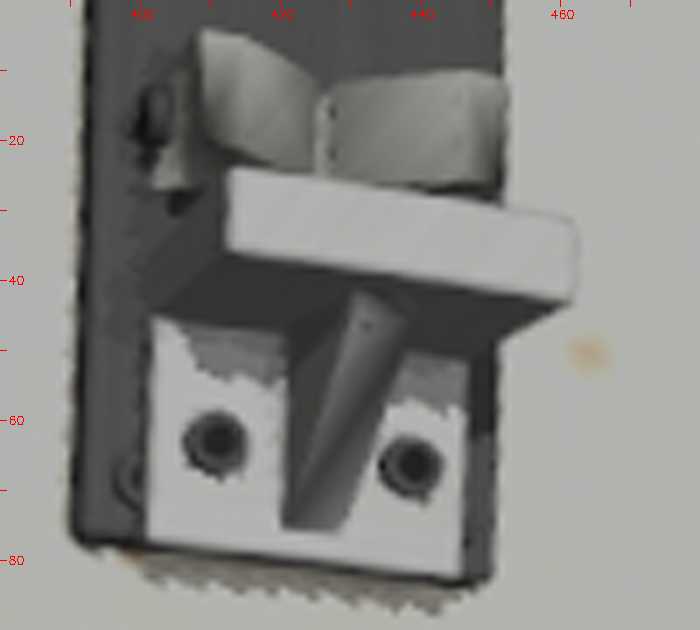

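Run:
```python
from h import *
import json
o={k:np.array(v) for k,v in json.load(open('o1.json')).items()}
R=o['tcp_rot']
a=wplane((319.7,150),.0175,o); b=wplane((317,258),.0175,o)
g=[wplane(p,.032,o) for p in((319,194),(318,221.5))]; c=(g[0]+g[1])/2
c2=(wplane((319.7,149),.032,o)+wplane((317,262),.0225,o))/2
u=(b-a)/np.linalg.norm(b-a); print('axis dir',u,'yaw deg',np.degrees(np.arctan2(u[1],u[0])),'tool yaw',np.degrees(np.arctan2(R[1,0],R[0,0])))
ac=a+u*np.dot(c-a,u); print('centre',ac, c, c2, 'groove len',np.linalg.norm(g[0]-g[1]))
print('tool delta mm',1000*R.T@(ac-o['eef_pos']))
# fixture
def P(uv,z): return wplane(uv,z,o)
s=[P((412.3,24.5),.06),P((462,33),.06),P((412.3,35.5),.06),P((461.5,43.5),.06)]; print('stop',s, np.linalg.norm(s[0]-s[1]))
p=[P((390,77),.01),P((449.5,84),.01)]; print('plate',p,np.linalg.norm(p[0]-p[1]))
h=[P((452,12),.036),P((409,4),.036),P((449,26),.036)]; print('heads',h)
```

```text
axis dir [ 0.3412 -0.94    0.    ] yaw deg -70.05120137925076 tool yaw -68.64740012060088
centre [ 0.5039 -0.3048  0.0175] [ 0.5041 -0.3047  0.032 ] [ 0.5044 -0.3061  0.0273] groove len 0.026596306471269277
tool delta mm [  1.0629 208.3263  -1.0888]
stop [array([ 0.5167, -0.1189,  0.06  ]), array([ 0.56  , -0.1047,  0.06  ]), array([ 0.5203, -0.1285,  0.06  ]), array([ 0.5629, -0.1142,  0.06  ])] 0.04553023599495576
plate [array([ 0.5224, -0.1615,  0.01  ]), array([ 0.5804, -0.1414,  0.01  ])] 0.061410572422888395
heads [array([ 0.5501, -0.0794,  0.036 ]), array([ 0.5099, -0.0919,  0.036 ]), array([ 0.5522, -0.0946,  0.036 ])]
```

```bash
python3 -m crank '{"translation":[[1,0,-1],[0,50,0],[0,50,0],[0,0,0]],"rot":[[0,0.23,0],[0,0,0],[0,0,0],[0,0,0]],"jaw":[85,70,60,60]}'
python3 - <<'E'
from h import *
o=robot.get_obs(); im=robot.capture('wrist'); cv2.imwrite('pics/w2.png',im[:,:,::-1]); print(o['eef_pos'],o['tcp_rot'],o['ft_force'])
import json; json.dump({k:np.array(v).tolist() for k,v in o.items()},open('o2.json','w'))
E
```

```text
clock: 4.2
eef_pos: [0.502, -0.3036, 0.1228]
tcp_rot: [[0.34, -0.005, 0.94], [-0.94, 0.004, 0.34], [-0.006, -1.0, -0.003]]
ft_force: [0.3, 0.2, 1.3]
width: 0.0597
[ 0.502  -0.3036  0.1228] [[ 0.3403 -0.0052  0.9403]
 [-0.9403  0.0042  0.3404]
 [-0.0057 -1.     -0.0034]] [0.3307 0.2245 1.2745]
```

View pics/w2.png

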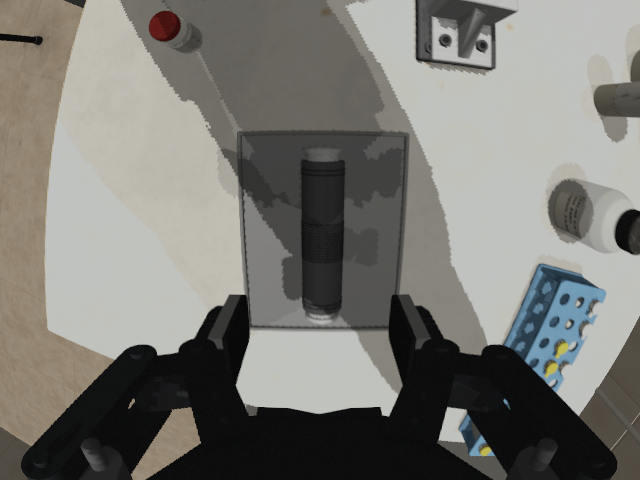

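The barrel now lies between the fingers' projected line, centred at about (323,240). Time for a closer crop.

Run:
```python
from h import *
im=cv2.imread('pics/w2.png')[:,:,::-1]
crop(im,280,140,370,330,4,'pics/w2b.png')
```

```text
(no output)
```

View pics/w2b.png

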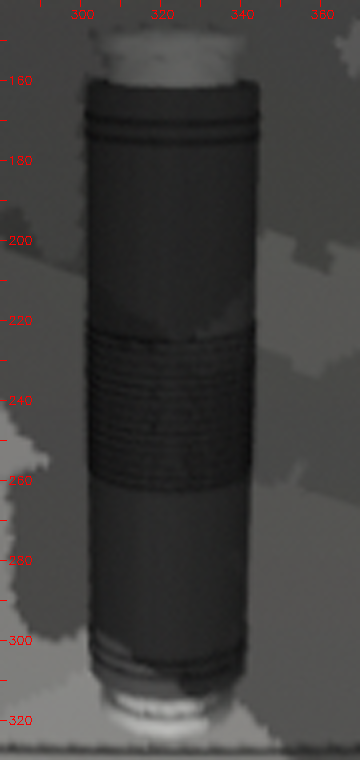

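Run:
```python
from h import *
import json
o={k:np.array(v) for k,v in json.load(open('o2.json')).items()}
R=o['tcp_rot']
a=wplane((323.2,162),.0175,o); b=wplane((322.3,300),.0175,o)
g=[wplane(p,.032,o) for p in((322.5,221.5),(322.5,262.5))]; c=(g[0]+g[1])/2
u=(b-a)/np.linalg.norm(b-a); print('yaw deg',np.degrees(np.arctan2(u[1],u[0])),'tool yaw',np.degrees(np.arctan2(R[1,0],R[0,0])))
ac=a+u*np.dot(c-a,u); print('centre',ac,'groove len',np.linalg.norm(g[0]-g[1]))
n=robot.get_obs();print(n['eef_pos'],n['clock'])
print('tool delta mm',1000*R.T@(ac-n['eef_pos']))
for s in (((302,162),(344.5,162)),((302,240),(343,240))): print([wplane(p,.0175,o) for p in s], np.linalg.norm(wplane(s[0],.0175,o)-wplane(s[1],.0175,o)))
```

```text
yaw deg -70.27655283227797 tool yaw -70.10272086237696
centre [ 0.5042 -0.3043  0.0175] groove len 0.029078302771260403
[ 0.5032 -0.3046  0.1254] 4.25
tool delta mm [  0.6482 107.9299   1.376 ]
[array([ 0.4728, -0.2595,  0.0175]), array([ 0.5   , -0.2496,  0.0175])] 0.028972371448204706
[array([ 0.4912, -0.312 ,  0.0175]), array([ 0.5188, -0.302 ,  0.0175])] 0.029348776341250712
```

```bash
python3 -m crank '{"translation":[[0.5,24,1],[0,30,0],[0,25,0],[0,15,0],[0,0,0],[0,0,0],[0,0,0]],"rot":[[0,0,0],[0,0,0],[0,0,0],[0,0,0],[0,0,0],[0,0,0],[0,0,0]],"jaw":[60,60,60,60,60,60,60]}'
python3 - <<'E'
from h import *
o=robot.get_obs(); im=robot.capture('wrist'); cv2.imwrite('pics/w3.png',im[:,:,::-1]); print(o['eef_pos'],o['tcp_rot'],o['ft_force'])
E
```

```text
clock: 5.12
eef_pos: [0.5053, -0.3054, 0.0328]
tcp_rot: [[0.34, 0.001, 0.941], [-0.941, -0.001, 0.34], [0.002, -1.0, 0.001]]
ft_force: [0.8, 0.7, -0.1]
width: 0.0595
[ 0.5053 -0.3054  0.0328] [[ 0.3397  0.0014  0.9405]
 [-0.9405 -0.0011  0.3397]
 [ 0.0015 -1.      0.0009]] [ 0.7527  0.7318 -0.1106]
```

View pics/w3.png

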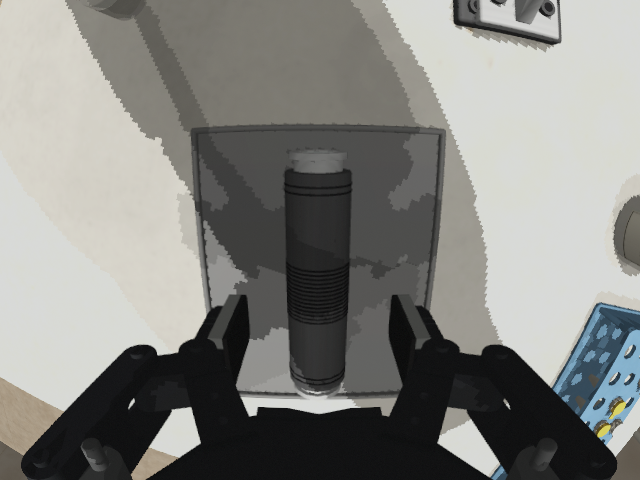

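Run:
```python
from h import *
o=robot.get_obs(); R=o['tcp_rot']
im=cv2.imread('pics/w3.png')[:,:,::-1]
crop(im,180,150,440,400,3,'pics/w3b.png')
for z in(.03,.0325):
  g=[wplane(p,z,o) for p in((319.5,266),(318.5,322.5))]; c=(g[0]+g[1])/2
  print('delta',1000*R.T@(c-o['eef_pos']),np.linalg.norm(g[0]-g[1]))
for d in ((-.011,.020,.03),(.011,.020,.03),(-.011,.020,-.03),(.011,.02,-.03)): print(wproj(o['eef_pos']+R@np.array(d),o))
```

```text
delta [-1.5846  2.6142 -0.5732] 0.028444090590982556
delta [-2.8093  0.1127 -0.5755] 0.02797202998444204
[381.5185 261.8021]
[378.832  301.9461]
[258.7018 261.8065]
[261.2606 301.9813]
```

View pics/w3b.png

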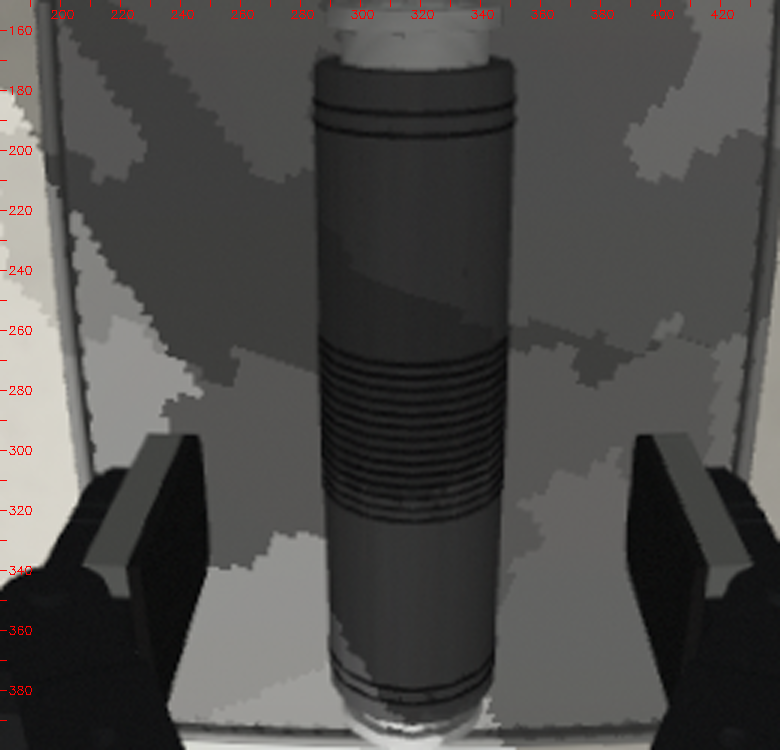

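Run:
```python
from h import *
o=robot.get_obs(); R=o['tcp_rot']
for t in(.0,.005,.01,.015,.02): print(t,[wproj(o['eef_pos']+R@np.array((x,t,-.03)),o) for x in(-.011,.011)])
# lateral rows: use silhouette at axis z for groove ends  (edges at row ~263->  grooves at silhouette)
for z in(.031,.0325):
  g=[wplane(p,z,o) for p in((318.9,271),(318.3,324))]; c=(g[0]+g[1])/2
  print('delta',1000*R.T@(c-o['eef_pos']),np.linalg.norm(g[0]-g[1]))
g=[wplane(p,.0175+.004,o) for p in((285.5,262),(348.5,262),(288,312),(347.5,312))]; print(1000*R.T@(np.mean(g,0)-o['eef_pos']))
a=wplane((318.8,180),.0175,o);b=wplane((317.5,360),.0175,o);u=R.T@(b-a);print(np.degrees(np.arctan2(u[2],u[0])),1000*R.T@((a+b)/2-o['eef_pos']))
```

```text
0.0 [array([251.8792, 278.0449]), array([255.2686, 321.5025])]
0.005 [array([253.7167, 273.6538]), array([256.8686, 316.2654])]
0.01 [array([255.4622, 269.4946]), array([258.398 , 311.2763])]
0.015 [array([257.122 , 265.5506]), array([259.8607, 306.5197])]
0.02 [array([258.7018, 261.8065]), array([261.2606, 301.9813])]
delta [-0.4967  1.6155 -0.75  ] 0.02672354902623869
delta [-1.2473  0.1145 -0.7496] 0.026455666898920333
[-1.3209 11.114  -1.3243]
-0.404945680886557 [-4.0148 15.1109 -0.9994]
```

Run:
```python
from h import *
from scipy.optimize import least_squares
o=robot.get_obs(); R=o['tcp_rot']
obsL=np.array([(247,295),(249.5,338),(222,346),(236,385)]); obsR=np.array([(392.5,295),(389,338),(417,346),(403,385)])
def f(p):
    x0,tt,tb,z,w=p; r=[]
    for s,ob in((-1,obsL),(1,obsR)):
        for (x,t),q in zip(((x0-w,tt),(x0+w,tt),(x0-w,tb),(x0+w,tb)),ob): r+=list(wproj(o['eef_pos']+R@np.array((x,t,s*z)),o)-q)
    return r
s=least_squares(f,[0,.02,-.01,.03,.011]); print(s.x,np.round(s.fun,1))
```

```text
[0.0958 0.1537 0.075  0.0678 0.0211] [-1.7  1.8 -0.6 -2.3  4.5 -2.1 -2.9  2.7  1.1  1.8  0.8 -2.3 -4.3 -2.1
  3.   2.6]
```

Run:
```python
from h import *
from scipy.optimize import least_squares
o=robot.get_obs(); R=o['tcp_rot']
obsL=np.array([(247,295),(249.5,338),(222,346),(236,385)]); obsR=np.array([(392.5,295),(389,338),(417,346),(403,385)])
def f(p,z=.03,w=.011):
    x0,tt,tb=p; r=[]
    for s,ob in((-1,obsL),(1,obsR)):
        for (x,t),q in zip(((x0-w,tt),(x0+w,tt),(x0-w,tb),(x0+w,tb)),ob): r+=list(wproj(o['eef_pos']+R@np.array((x,t,s*z)),o)-q)
    return r
s=least_squares(f,[0,.02,-.01]); print(s.x,np.round(s.fun,1))
for t in(-.03,-.02,-.01,0,.02):print(t,wproj(o['eef_pos']+R@np.array((-.011,t,-.03)),o))
```

```text
[ 0.0015 -0.0128 -0.0482] [-0.  -1.2  1.6  1.   6.3 -5.4 -0.2  6.6  1.3 -1.3  0.5  1.  -3.8 -5.6
  2.4  6.4]
-0.03 [238.4976 310.4299]
-0.02 [243.4642 298.3251]
-0.01 [247.9005 287.5985]
0 [251.8792 278.0449]
0.02 [258.7018 261.8065]
```

```bash
python3 -m crank '{"translation":[[-0.8,1.5,-0.8],[0,0,0],[0,0,0],[0,0,0],[0,0,0],[0,0,0]],"rot":[[0,0,0],[0,0,0],[0,0,0],[0,0,0],[0,0,0],[0,0,0]],"jaw":[60,45,20,20,20,20]}' 40
python3 - <<'E'
from h import *
o=robot.get_obs(); im=robot.capture('wrist'); cv2.imwrite('pics/w4.png',im[:,:,::-1]); print(o['eef_pos'],o['tcp_rot'],o['ft_force'],o['width'])
E
```

```text
clock: 5.92
eef_pos: [0.5038, -0.3045, 0.0302]
tcp_rot: [[0.34, -0.0, 0.941], [-0.941, 0.0, 0.34], [-0.0, -1.0, -0.0]]
ft_force: [0.4, -0.0, 0.1]
width: 0.0202
[ 0.5038 -0.3045  0.0302] [[ 0.3396 -0.0001  0.9406]
 [-0.9406  0.      0.3396]
 [-0.     -1.     -0.0001]] [ 0.3879 -0.0185  0.0621] 0.02016844602079307
```

View pics/w4.png

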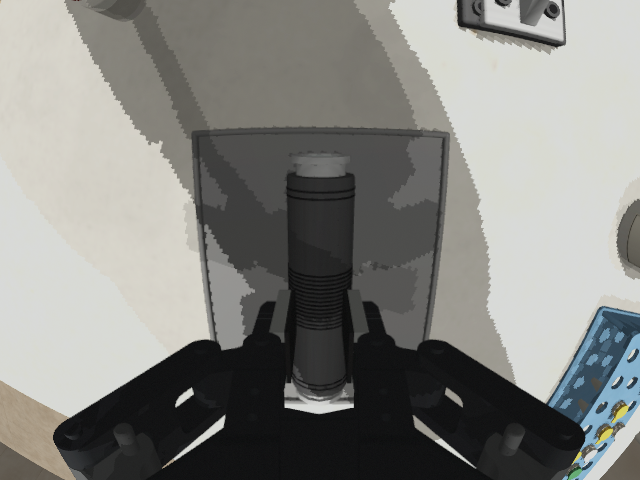

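Run:
```python
from h import *
im=cv2.imread('pics/w4.png')[:,:,::-1]
crop(im,240,240,400,420,4,'pics/w4b.png')
im=robot.capture('side'); crop(im,290,230,430,340,5,'pics/si4.png')
```

```text
(no output)
```

View pics/w4b.png

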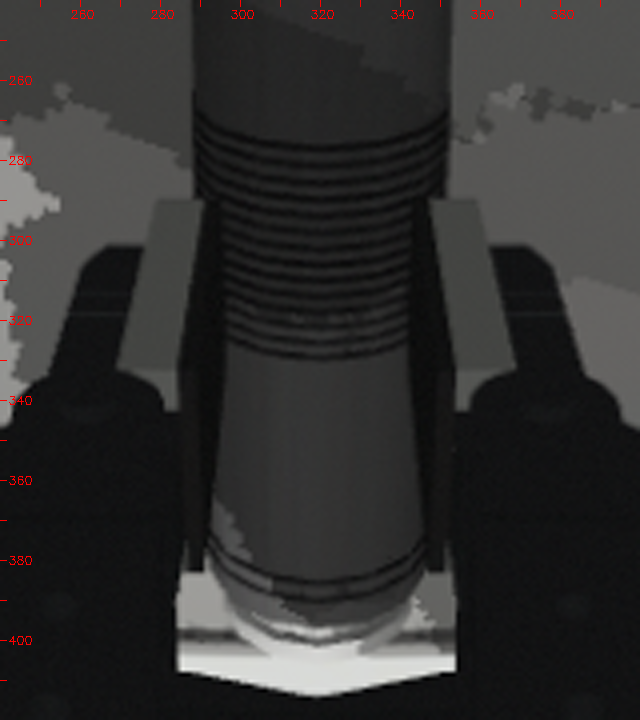

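View pics/si4.png

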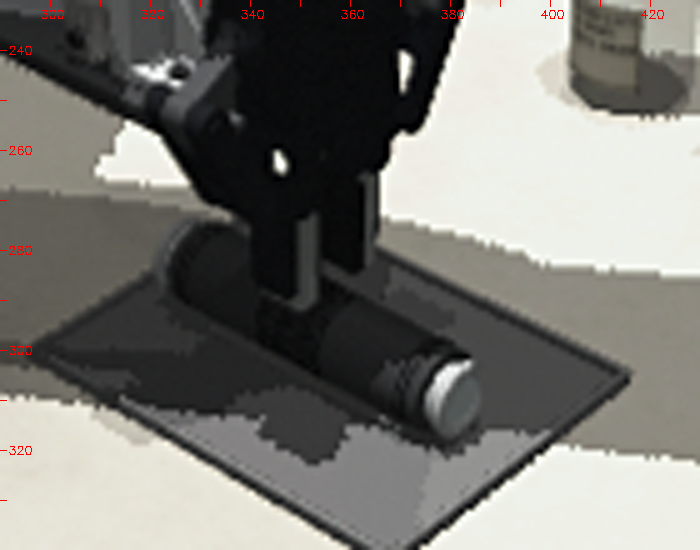

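Run:
```python
from h import *
o=robot.get_obs(); R=o['tcp_rot'];E=o['eef_pos']
for uv in((352,291),(348,290),(362,283)):
    c,d=ray('side',uv); c=R.T@(c-E);d=R.T@d; k=(.011-c[0])/d[0]; print(uv,1000*(c+k*d))
for p in((.011,.02,-.01),(.011,.0,-.01),(.011,-.01,-.01)): print(p,proj('side',E+R@np.array(p)))
# wrist: edges
for t in(-.015,-.01,0,.01,.02): print(t,wproj(E+R@np.array((-.011,t,-.0101)),o),wproj(E+R@np.array((.011,t,-.0101)),o))
```

```text
(352, 291) [ 11.      -8.0824 -13.1035]
(348, 290) [ 11.     -15.3454 -22.7043]
(362, 283) [ 11.     -10.5603  11.7225]
(0.011, 0.02, -0.01) [353.3388 304.0187]
(0.011, 0.0, -0.01) [353.2889 294.1808]
(0.011, -0.01, -0.01) [353.2636 289.1776]
-0.015 [295.0264 293.4369] [296.435  339.8966]
-0.01 [295.7415 288.1385] [297.0419 333.7002]
0 [297.0571 278.4331] [298.1717 322.2273]
0.01 [298.238  269.7679] [299.2002 311.8519]
0.02 [299.3029 261.9923] [300.139  302.4379]
```

Both cameras put the fingertips at z of about 0.040, which is above the barrel top (0.0325). The jaws shut to 20 mm without touching anything. Measured this way, the tips are about 10 mm behind the reported TCP, not 25 mm ahead as stated. I'll go by what I measured: reopen and go lower in guarded steps.

```bash
python3 - <<'E'
from h import *
o=robot.get_obs(); R=o['tcp_rot'];E=o['eef_pos']
g=[wplane(p,.0323,o) for p in((320,276),(319.5,329.5))]; c=(g[0]+g[1])/2
print('delta',1000*R.T@(c-E),np.linalg.norm(g[0]-g[1]))
a=wplane((320.8,180),.0175,o);b=wplane((319.2,370),.0175,o);u=R.T@(b-a);print(np.degrees(np.arctan2(u[2],u[0])),1000*R.T@((a+b)/2-E))
E
python3 -m crank '{"translation":[[0,0,0],[0,0,0],[0,0,0],[0,12,0],[0,8,0],[0,0,0],[0,0,0]],"rot":[[0,0,0],[0,0,0],[0,0,0],[0,0,0],[0,0,0],[0,0,0],[0,0,0]],"jaw":[60,60,60,60,60,60,60]}'
python3 - <<'E'
from h import *
o=robot.get_obs(); im=robot.capture('wrist'); cv2.imwrite('pics/w5.png',im[:,:,::-1]); print(o['eef_pos'],o['ft_force'],o['width'])
im=robot.capture('side'); crop(im,290,230,430,340,5,'pics/si5.png')
E
```

```text
delta [ 0.2512 -2.131  -0.2413] 0.026665919214038627
-0.36159708689759473 [-1.7224 12.6689 -0.1099]
clock: 6.9
eef_pos: [0.5038, -0.3046, 0.0101]
tcp_rot: [[0.34, -0.0, 0.941], [-0.941, 0.0, 0.34], [-0.0, -1.0, -0.0]]
ft_force: [0.2, 0.2, -0.8]
width: 0.06
[ 0.5038 -0.3046  0.0101] [ 0.2378  0.1998 -0.7725] 0.05995522429980556
```

View pics/w5.png

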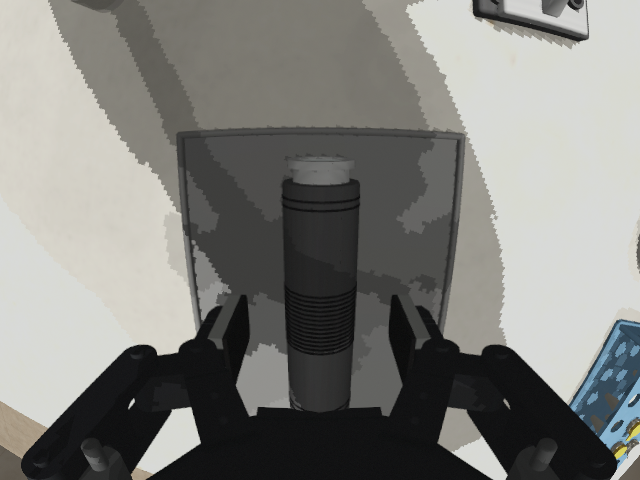

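View pics/si5.png

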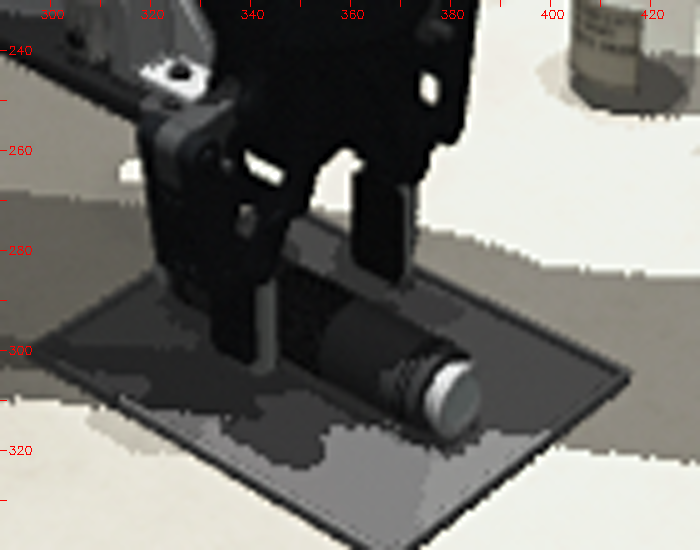

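Run:
```python
from h import *
o=robot.get_obs(); R=o['tcp_rot'];E=o['eef_pos']
for uv,z in(((341,304.5),-.03),((344.5,303.5),-.03),((369,286.5),.03)):
    c,d=ray('side',uv); c=R.T@(c-E);d=R.T@d
    k=(z-c[2])/d[2]; p=c+k*d; print(uv,1000*p, 'world z',(E+R@p)[2]); k=(.011-c[0])/d[0]; print(1000*(c+k*d))
g=[wplane(p,.0323,o) for p in((320,294),(319.5,353.5))]; c=(g[0]+g[1])/2
print('delta',1000*R.T@(c-E),np.linalg.norm(g[0]-g[1]))
```

```text
(341, 304.5) [  1.6839  -5.657  -30.    ] world z 0.01605604860991049
[ 11.     -16.1868 -39.9893]
(344.5, 303.5) [  9.4307 -11.616  -30.    ] world z 0.022017941221929876
[ 11.     -13.3989 -31.71  ]
(369, 286.5) [ 10.6708 -13.2358  30.    ] world z 0.02365012361300305
[ 11.     -13.6097  29.5989]
delta [ -0.4692 -21.8958  -0.2933] 0.027329398073395104
```

```bash
python3 -m crank '{"translation":[[0,7,-0.2],[0,5.5,0],[0,0,0],[0,0,0],[0,0,0],[0,0,0],[0,0,0]],"rot":[[0,0,0],[0,0,0],[0,0,0],[0,0,0],[0,0,0],[0,0,0],[0,0,0]],"jaw":[60,60,60,45,20,20,20]}' 40
python3 - <<'E'
from h import *
o=robot.get_obs(); im=robot.capture('wrist'); cv2.imwrite('pics/w6.png',im[:,:,::-1]); print(o['eef_pos'],o['ft_force'],o['width'])
im=robot.capture('side'); crop(im,290,230,430,340,5,'pics/si6.png')
E
```

```text
clock: 7.88
eef_pos: [0.5039, -0.3047, -0.002]
tcp_rot: [[0.34, 0.001, 0.941], [-0.941, -0.0, 0.34], [0.001, -1.0, 0.001]]
ft_force: [0.5, 0.8, 3.5]
width: 0.0286
[ 0.5039 -0.3047 -0.002 ] [0.5125 0.7609 3.4761] 0.02862811116924011
```

View pics/w6.png

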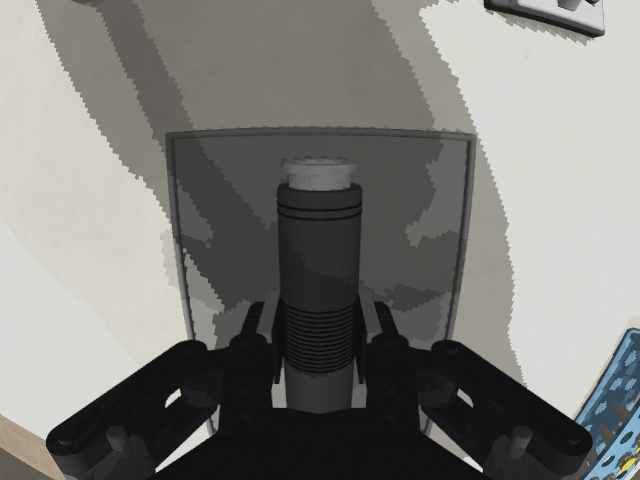

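View pics/si6.png

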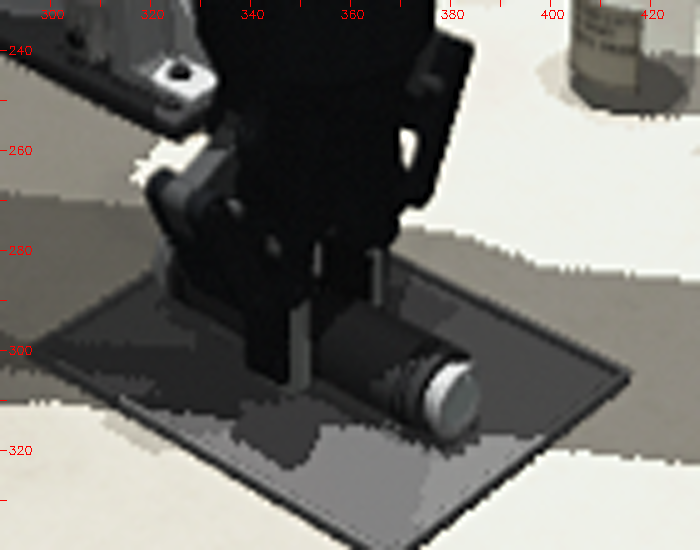

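```bash
python3 -m crank '{"translation":[[0,-3,0],[0,-7,0],[0,-15,0],[0,-30,0],[0,-30,0],[0,0,0],[0,0,0]],"rot":[[0,0,0],[0,0,0],[0,0,0],[0,0,0],[0,0,0],[0,0,0],[0,0,0]],"jaw":[20,20,20,20,20,20,20]}' 60
python3 - <<'E'
from h import *
o=robot.get_obs(); im=robot.capture('wrist'); cv2.imwrite('pics/w7.png',im[:,:,::-1]); print(o['eef_pos'],o['ft_force'],o['ft_torque'],o['width'])
im=robot.capture('side'); crop(im,250,200,430,330,4,'pics/si7.png')
E
```

```text
clock: 8.85
eef_pos: [0.5033, -0.3044, 0.0823]
tcp_rot: [[0.34, -0.0, 0.941], [-0.941, 0.0, 0.34], [-0.0, -1.0, -0.0]]
ft_force: [0.9, -0.3, -2.0]
width: 0.0284
[ 0.5033 -0.3044  0.0823] [ 0.861  -0.2926 -2.0075] [0.0272 0.0254 0.049 ] 0.028387136153460717
```

View pics/w7.png

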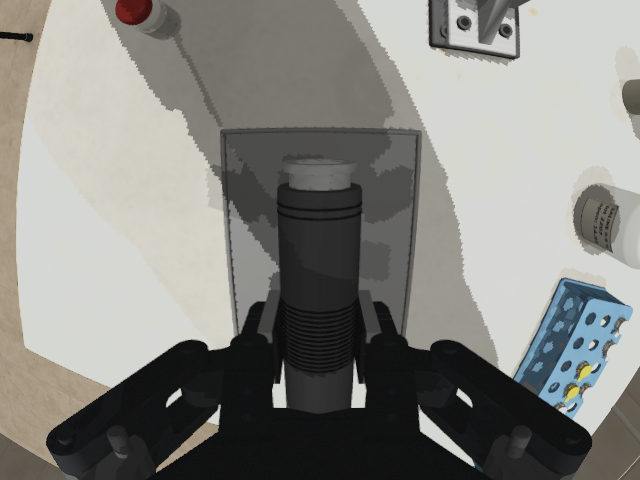

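View pics/si7.png

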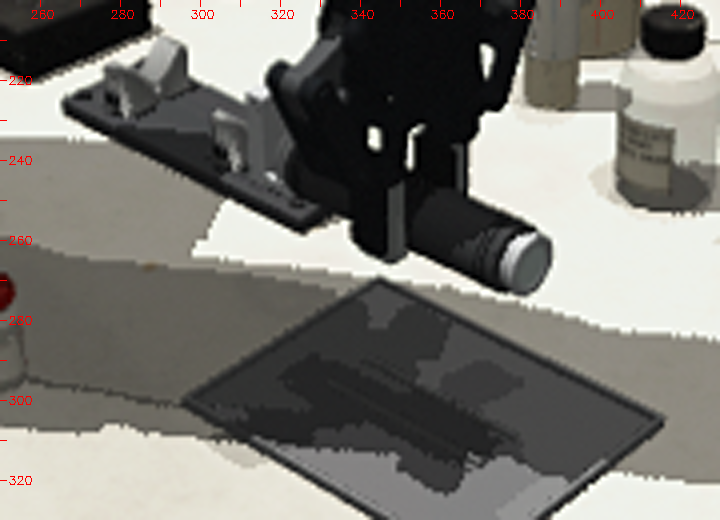

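```bash
python3 -m crank '{"translation":[[0,-30,0],[-20,-35,0],[-40,-35,5],[-45,0,5],[-45,0,5],[-45,0,8],[-32,0,6],[0,0,0],[0,0,0]],"rot":[[0,0,0],[0,0,0],[0,0,0],[0,0,0],[0,0,0],[0,0,0],[0,0,0],[0,0,0],[0,0,0]],"jaw":[20,20,20,20,20,20,20,20,20]}' 60
python3 - <<'E'
from h import *
o=robot.get_obs(); im=robot.capture('wrist'); cv2.imwrite('pics/w8.png',im[:,:,::-1]); print(o['eef_pos'],o['ft_force'],o['ft_torque'],o['width'])
import json; json.dump({k:np.array(v).tolist() for k,v in o.items()},open('o8.json','w'))
crop(im,310,60,500,330,3,'pics/w8v.png')
E
```

```text
clock: 10.07
eef_pos: [0.4538, -0.0815, 0.1822]
tcp_rot: [[0.34, -0.001, 0.94], [-0.94, -0.0, 0.34], [-0.0, -1.0, -0.001]]
ft_force: [0.0, -0.0, -2.2]
width: 0.028
[ 0.4538 -0.0815  0.1822] [ 0.0052 -0.0444 -2.2045] [ 0.0233 -0.0129 -0.0087] 0.027951271087473473
```

View pics/w8.png

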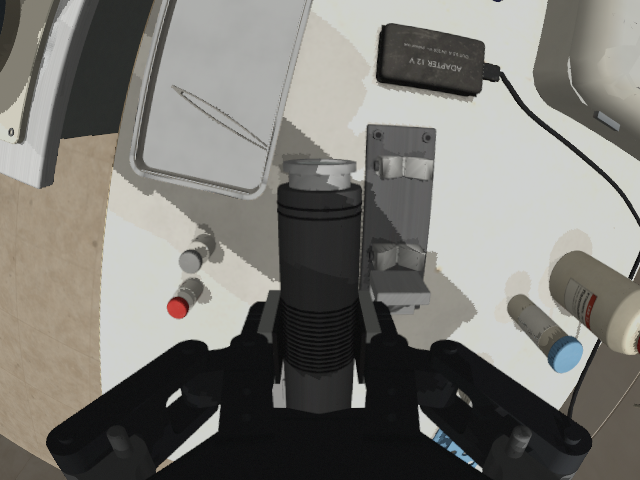

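View pics/w8v.png

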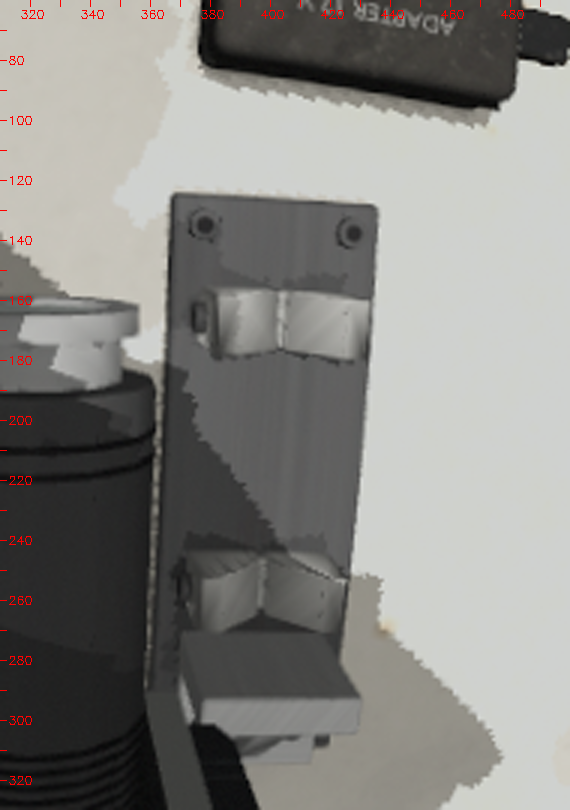

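Run:
```python
from h import *
import json
o={k:np.array(v) for k,v in json.load(open('o8.json')).items()}
R=o['tcp_rot'];E=o['eef_pos']
def L(uv,z): return np.round(1000*R.T@(wplane(uv,z,o)-E),1)[[0,2]]
print('tool yaw',np.degrees(np.arctan2(R[1,0],R[0,0])))
print('stop front top',L((371.5,292.3),.06),L((430,292.7),.06),'back',L((373,302),.06),L((429,304.5),.06))
print('plate',L((367.5,125),.01),L((436,129),.01),'left side low',L((360,290),.01),'right side',L((424.5,273),.01))
print('far groove z.0208',L((403.3,158),.0208),L((404,177),.0208))
print('near groove',L((398.5,248),.0208),L((397.5,262),.0208))
print('far head tops',L((383,157),.036),L((433.5,159.5),.036),L((431.5,180),.036),L((384,177),.036))
print('near head tops',L((425.5,253),.036),L((420.5,268.5),.036))
g=[wplane(p,E[2]+.0195+.0149,o) for p in((319.5,300),(319,373))]; print('in hand',[1000*R.T@(x-E) for x in g])
```

```text
tool yaw -70.12880680883508
stop front top [54.6 42.1] [56.1 91.8] back [63.5 43.8] [67.2 92.2]
plate [-76.9  40.9] [-76.1 102.2] left side low [76.  38.7] right side [ 59.2 100.8]
far groove z.0208 [-49.9  70.6] [-33.7  71.9]
near groove [30.1 70.6] [43.5 70.6]
far head tops [-51.5  50.5] [-50.9  92.7] [-33.9  92. ] [-35.3  51.8]
near head tops [29.6 91.6] [43.9 88.4]
in hand [array([-17.9105, -34.396 ,  -0.4302]), array([ 13.6694, -34.4025,  -0.585 ])]
```

Run:
```python
from h import *
im=cv2.imread('pics/w8.png')[:,:,::-1]
crop(im,250,150,390,420,3,'pics/w8b.png')
```

```text
(no output)
```

View pics/w8b.png

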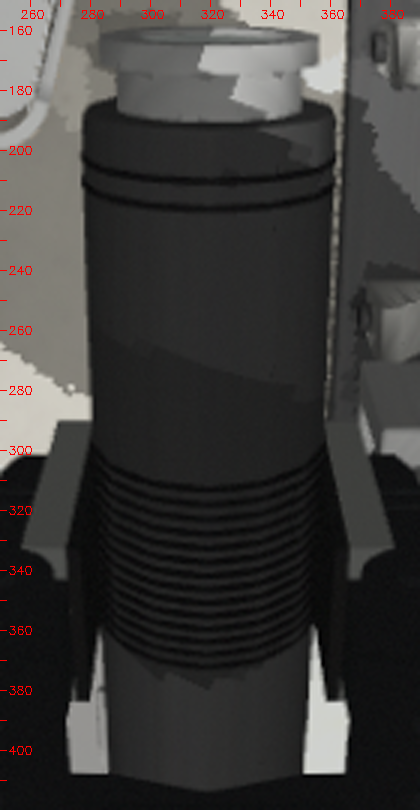

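Run:
```python
from h import *
import json
o={k:np.array(v) for k,v in json.load(open('o8.json')).items()}
R=o['tcp_rot'];E=o['eef_pos']
for t in (.030,.0344,.038):
    g=[wplane(p,E[2]+t,o) for p in((319.5,311.5),(319,371.7))]; g=[1000*R.T@(x-E) for x in g]; print(t,g,np.mean(g,0),np.linalg.norm(g[0]-g[1]))
# silhouettes axis
for t in(.0195,.0225):
    print([1000*R.T@(wplane(p,E[2]+t,o)-E) for p in ((278,215),(361,215),(280.5,300),(358.5,300))])
# barrel end (upper) top at row 192 centre, cell face top row ~164 
print(1000*R.T@(wplane((319.5,192),E[2]+.0344,o)-E),1000*R.T@(wplane((319.5,164),E[2]+.0195+.013,o)-E))
```

```text
0.03 [array([-11.0247, -29.9975,  -0.4146]), array([ 16.4499, -30.003 ,  -0.5804])] [  2.7126 -30.0002  -0.4975] 27.475139133559146
0.0344 [array([-13.4218, -34.397 ,  -0.4257]), array([ 13.0296, -34.4023,  -0.5853])] [ -0.1961 -34.3996  -0.5055] 26.451798971888056
0.038 [array([-15.383 , -37.9966,  -0.4348]), array([ 10.2311, -38.0017,  -0.5894])] [ -2.576  -37.9991  -0.5121] 25.614520657793474
[array([-44.0412, -19.4812, -15.2541]), array([-44.0527, -19.5002,  14.4154]), array([-10.2808, -19.488 , -15.5043]), array([-10.2864, -19.5073,  14.7231])]
[array([-44.7722, -22.4812, -14.915 ]), array([-44.7834, -22.4998,  14.0625]), array([-11.7991, -22.4879, -15.1594]), array([-11.8046, -22.5068,  14.3631])]
[-54.9995 -34.3884  -0.4603] [-63.5469 -32.4866  -0.461 ]
```

```bash
python3 -m crank '{"translation":[[-8,0,24],[-8,0,24],[0,0,23.2],[0,35,0],[0,40,0],[0,40,0],[0,22,0],[0,0,0],[0,0,0]],"rot":[[0,0,0],[0,0,0],[0,0,0],[0,0.12,0],[0,0,0],[0,0,0],[0,0,0],[0,0,0],[0,0,0]],"jaw":[20,20,20,20,20,20,20,20,20]}' 60
python3 - <<'E'
from h import *
o=robot.get_obs(); im=robot.capture('wrist'); cv2.imwrite('pics/w9.png',im[:,:,::-1]); print(o['eef_pos'],o['ft_force'],o['ft_torque'],o['width'])
im=robot.capture('side'); crop(im,240,150,390,270,5,'pics/si9.png')
im=robot.capture('scene'); crop(im,160,190,320,350,4,'pics/sc9.png')
E
```

```text
clock: 11.25
eef_pos: [0.516, -0.0427, 0.0463]
tcp_rot: [[0.327, 0.001, 0.945], [-0.945, -0.0, 0.327], [0.0, -1.0, 0.001]]
ft_force: [0.4, -0.0, -2.3]
width: 0.0282
[ 0.516  -0.0427  0.0463] [ 0.3693 -0.022  -2.3307] [0.0317 0.0216 0.0136] 0.028213384017111574
```

View pics/w9.png

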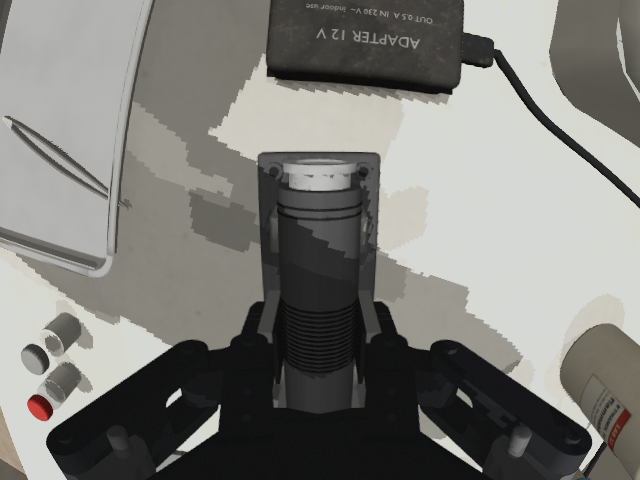

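View pics/si9.png

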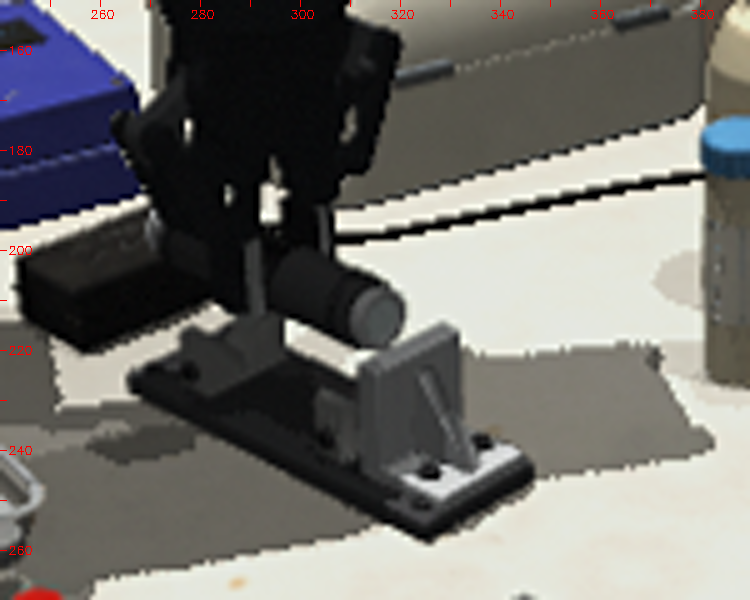

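View pics/sc9.png

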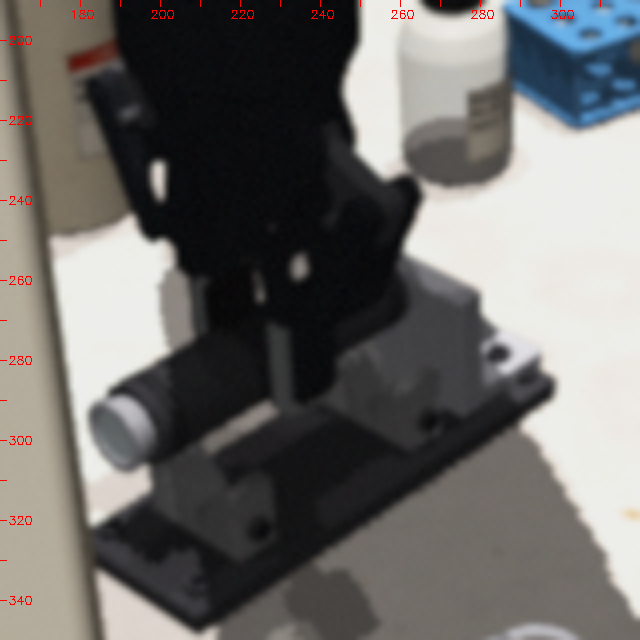

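Run:
```python
from h import *
im=cv2.imread('pics/w9.png')[:,:,::-1]
crop(im,240,140,400,320,4,'pics/w9b.png')
```

```text
(no output)
```

View pics/w9b.png

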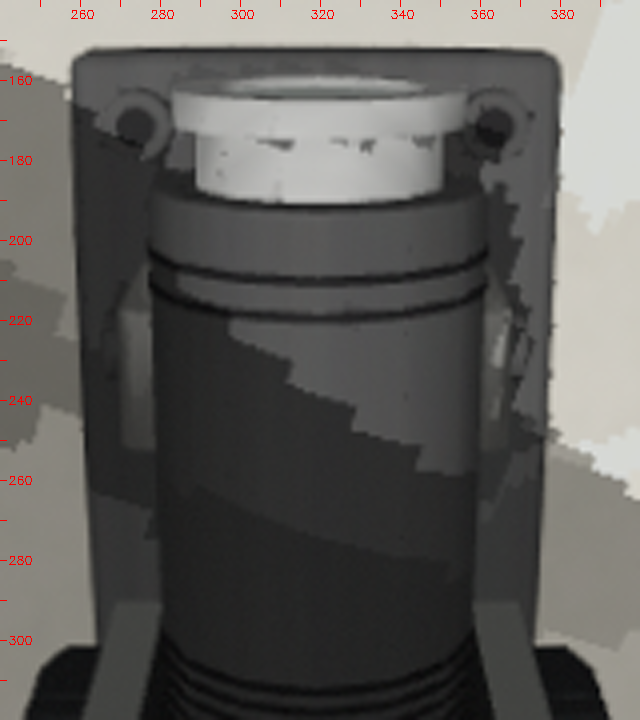

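```bash
python3 -m crank '{"translation":[[0,10,0],[0,10,0],[0,0,0],[0,0,0]],"rot":[[0,0,0],[0,0,0],[0,0,0],[0,0,0]],"jaw":[20,20,20,20]}' 60; python3 -m crank '{"translation":[[0,1.5,0],[0,1,0],[0,0,0],[0,0,0]],"rot":[[0,0,0],[0,0,0],[0,0,0],[0,0,0]],"jaw":[20,20,20,20]}'
```

```text
clock: 11.9
eef_pos: [0.5153, -0.042, 0.0256]
tcp_rot: [[0.328, -0.0, 0.945], [-0.945, 0.0, 0.328], [-0.0, -1.0, -0.0]]
ft_force: [-0.0, -0.4, -1.6]
width: 0.0277
clock: 12.4
eef_pos: [0.5154, -0.042, 0.0232]
tcp_rot: [[0.328, 0.0, 0.945], [-0.945, 0.0, 0.328], [0.0, -1.0, 0.0]]
ft_force: [-0.2, -0.4, -1.4]
width: 0.0283
```

```bash
python3 -m crank '{"translation":[[0,0.5,0],[0,0,0]],"rot":[[0,0,0],[0,0,0]],"jaw":[20,20]}' 60; python3 -m crank '{"translation":[[0,0.5,0],[0,0,0]],"rot":[[0,0,0],[0,0,0]],"jaw":[20,20]}';python3 -m crank '{"translation":[[0,0.5,0],[0,0,0]],"rot":[[0,0,0],[0,0,0]],"jaw":[20,20]}'
```

```text
clock: 12.65
eef_pos: [0.5154, -0.042, 0.0227]
tcp_rot: [[0.328, 0.0, 0.945], [-0.945, 0.0, 0.328], [0.0, -1.0, 0.0]]
ft_force: [0.3, 0.1, -1.6]
width: 0.0282
clock: 12.9
eef_pos: [0.5155, -0.042, 0.0226]
tcp_rot: [[0.328, 0.001, 0.945], [-0.945, -0.0, 0.328], [0.0, -1.0, 0.001]]
ft_force: [-1.0, 1.8, 4.5]
width: 0.0281
clock: 13.15
eef_pos: [0.5155, -0.042, 0.0225]
tcp_rot: [[0.328, 0.001, 0.945], [-0.945, -0.0, 0.328], [0.001, -1.0, 0.001]]
ft_force: [-2.7, 0.1, 10.4]
width: 0.028
```

```bash
python3 -m crank '{"translation":[[1,-0.6,0],[3,0,0],[3,0,0],[0,0,0]],"rot":[[0,0,0],[0,0,0],[0,0,0],[0,0,0]],"jaw":[20,20,20,20]}' 80; python3 -m crank '{"translation":[[1,0,0],[1,0,0],[0,0,0]],"rot":[[0,0,0],[0,0,0],[0,0,0]],"jaw":[20,20,20]}';python3 -m crank '{"translation":[[1,0,0],[1,0,0],[0,0,0]],"rot":[[0,0,0],[0,0,0],[0,0,0]],"jaw":[20,20,20]}'
```

```text
clock: 13.65
eef_pos: [0.5175, -0.0478, 0.0226]
tcp_rot: [[0.328, 0.0, 0.945], [-0.945, 0.002, 0.328], [-0.002, -1.0, 0.001]]
ft_force: [-1.5, 6.5, 6.9]
width: 0.0282
clock: 14.02
eef_pos: [0.518, -0.0494, 0.0226]
tcp_rot: [[0.328, 0.0, 0.945], [-0.945, 0.002, 0.328], [-0.002, -1.0, 0.001]]
ft_force: [-3.3, 8.0, 8.2]
width: 0.0274
clock: 14.4
eef_pos: [0.5183, -0.0503, 0.0226]
tcp_rot: [[0.329, -0.0, 0.944], [-0.944, 0.004, 0.329], [-0.004, -1.0, 0.001]]
ft_force: [-4.0, 13.2, 10.7]
width: 0.0274
```

```bash
python3 -m crank '{"translation":[[1,-0.4,0],[1,-0.4,0],[0,0,0],[0,0,0]],"rot":[[0,0,0],[0,0,0],[0,0,0],[0,0,0]],"jaw":[20,20,20,20]}' 80
python3 - <<'E'
from h import *
o=robot.get_obs(); im=robot.capture('wrist'); cv2.imwrite('pics/w10.png',im[:,:,::-1]); print(o['eef_pos'],o['ft_force'],o['ft_torque'],o['width'])
im=robot.capture('side'); crop(im,240,170,360,270,6,'pics/si10.png')
E
```

```text
clock: 14.9
eef_pos: [0.5191, -0.0526, 0.0227]
tcp_rot: [[0.329, -0.001, 0.944], [-0.944, 0.003, 0.329], [-0.003, -1.0, 0.0]]
ft_force: [-0.0, 9.4, 1.3]
width: 0.0274
[ 0.5191 -0.0526  0.0227] [-0.0316  9.356   1.3072] [1.8421 0.138  0.0601] 0.027438628277006806
```

View pics/w10.png

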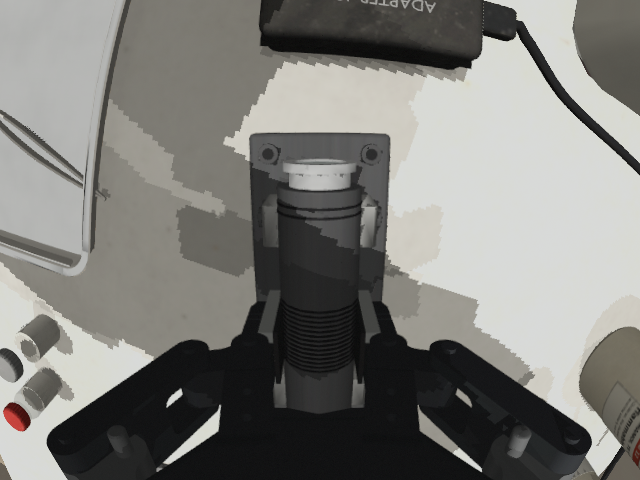

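View pics/si10.png

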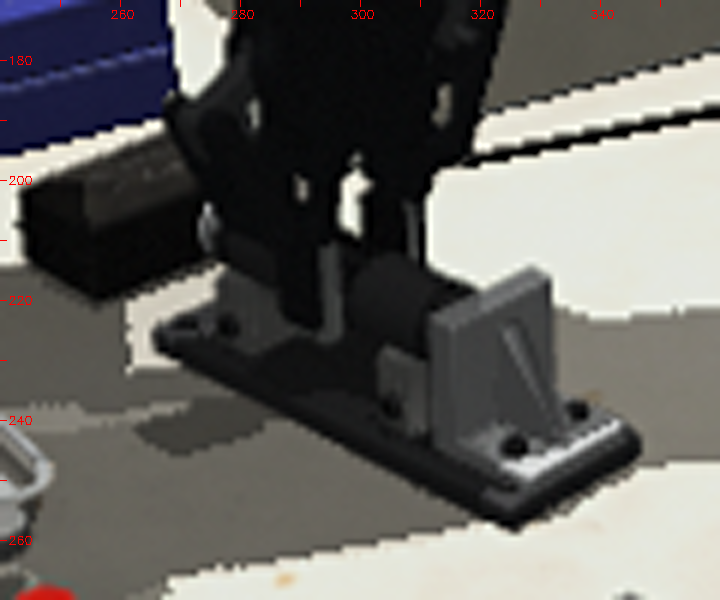

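```bash
python3 -m crank '{"translation":[[1,0,0],[1,0,0],[0,0,0]],"rot":[[0,0,0],[0,0,0],[0,0,0]],"jaw":[20,20,20]}' 80;  python3 -m crank '{"translation":[[1,0,0],[1,0,0],[0,0,0]],"rot":[[0,0,0],[0,0,0],[0,0,0]],"jaw":[20,20,20]}'; python3 -m crank '{"translation":[[1,0,0],[0,0,0]],"rot":[[0,0,0],[0,0,0]],"jaw":[20,20]}'
```

```text
clock: 15.38
eef_pos: [0.5197, -0.0544, 0.0227]
tcp_rot: [[0.329, -0.001, 0.944], [-0.944, 0.004, 0.329], [-0.004, -1.0, 0.0]]
ft_force: [-0.6, 10.0, 1.8]
width: 0.0275
clock: 15.75
eef_pos: [0.5197, -0.0546, 0.0227]
tcp_rot: [[0.33, -0.002, 0.944], [-0.944, 0.007, 0.33], [-0.007, -1.0, 0.001]]
ft_force: [-2.1, 19.3, 3.7]
width: 0.0278
clock: 16.0
eef_pos: [0.5197, -0.0546, 0.0227]
tcp_rot: [[0.33, -0.002, 0.944], [-0.944, 0.009, 0.33], [-0.009, -1.0, 0.001]]
ft_force: [-3.0, 23.5, 7.0]
width: 0.0276
```

```bash
python3 -m crank '{"translation":[[-3,0,0],[-4,-3,0],[-2,-25,0],[0,-40,0],[0,-40,0],[0,0,0],[0,0,0]],"rot":[[0,0,0],[0,0,0],[0,0,0],[0,0,0],[0,0,0],[0,0,0],[0,0,0]],"jaw":[20,20,20,20,20,20,20]}' 80
python3 - <<'E'
from h import *
o=robot.get_obs(); im=robot.capture('wrist'); cv2.imwrite('pics/w11.png',im[:,:,::-1]); print(o['eef_pos'],o['ft_force'],o['ft_torque'],o['width'],o['q'])
im=robot.capture('side'); crop(im,250,100,370,200,6,'pics/si11.png')
E
```

```text
clock: 16.88
eef_pos: [0.5179, -0.0506, 0.1305]
tcp_rot: [[0.327, -0.001, 0.945], [-0.945, -0.0, 0.327], [-0.0, -1.0, -0.001]]
ft_force: [-0.6, -0.2, -2.4]
width: 0.028
[ 0.5179 -0.0506  0.1305] [-0.5713 -0.1782 -2.4047] [ 0.0466 -0.0202  0.0398] 0.027955224123486763 [-0.2587  0.2561 -0.2313  1.0841 -0.0003  0.9786]
```

View pics/w11.png

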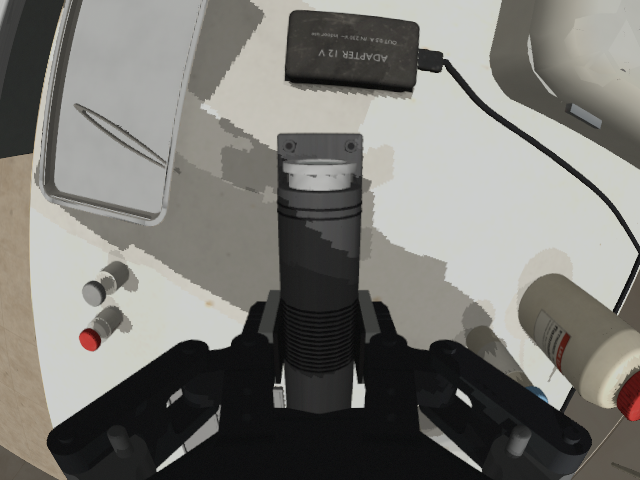

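View pics/si11.png

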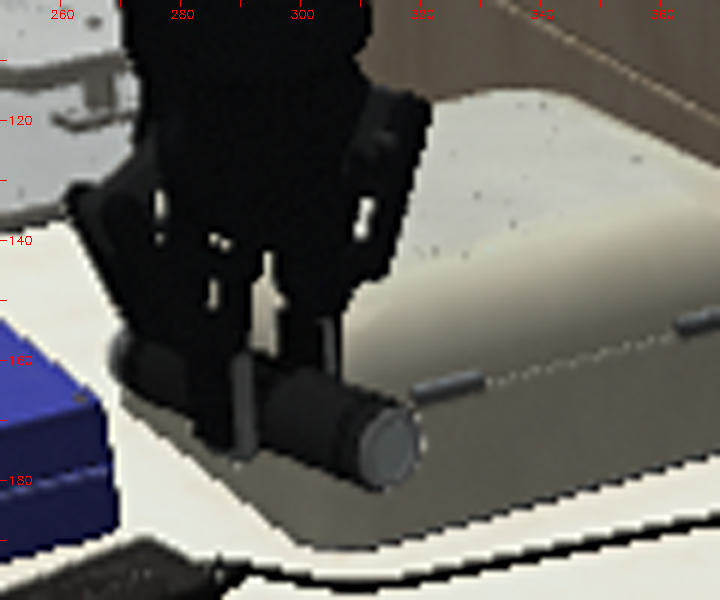

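```bash
python3 -m crank '{"translation":[[-9.5,0,0],[0,0,0],[0,0,0],[0,0,0],[0,0,0],[0,0,0],[0,0,0],[0,0,0],[0,0,0],[0,0,0],[0,0,0],[0,0,0],[0,0,0],[0,0,0],[0,0,0],[0,0,0],[0,0,0],[0,0,0],[0,0,0],[0,0,0]],"rot":[[0,0,0],[0,-1.6,0],[0,-1.6,0],[0,-1.6,0],[0,-1.6,0],[0,-1.6,0],[0,-1.6,0],[0,-1.6,0],[0,-1.6,0],[0,-1.6,0],[0,-1.6,0],[0,-1.6,0],[0,-1.6,0],[0,-1.6,0],[0,-1.6,0],[0,-1.6,0],[0,-1.6,0],[0,-1.6,0],[0,-1.6,0],[0,-1.2,0]],"jaw":[20,20,20,20,20,20,20,20,20,20,20,20,20,20,20,20,20,20,20,20]}' 80
python3 -m crank '{"translation":[[0,0,0],[0,0,0]],"rot":[[0,0,0],[0,0,0]],"jaw":[20,20]}'
python3 - <<'E'
from h import *
o=robot.get_obs(); im=robot.capture('wrist'); cv2.imwrite('pics/w12.png',im[:,:,::-1]); print(o['eef_pos'],o['tcp_rot'],o['ft_force'],o['ft_torque'],o['width'],o['q'])
im=robot.capture('side'); crop(im,250,100,370,200,6,'pics/si12.png')
E
```

```text
clock: 19.48
eef_pos: [0.5146, -0.0409, 0.1304]
tcp_rot: [[-0.332, -0.001, -0.943], [0.943, 0.0, -0.332], [0.001, -1.0, 0.001]]
ft_force: [-0.1, 0.3, -2.3]
width: 0.0276
clock: 19.73
eef_pos: [0.5149, -0.0413, 0.1308]
tcp_rot: [[-0.325, -0.001, -0.946], [0.946, 0.0, -0.325], [0.0, -1.0, 0.001]]
ft_force: [-0.1, 0.0, -2.8]
width: 0.028
[ 0.5149 -0.0413  0.1308] [[-0.3253 -0.0006 -0.9456]
 [ 0.9456  0.0002 -0.3253]
 [ 0.0004 -1.      0.0005]] [-0.0938  0.0462 -2.8059] [-0.0886  0.0218  0.0288] 0.02795561501921484 [-0.2425  0.2498 -0.2393  1.0824  0.     -2.1446]
```

View pics/w12.png

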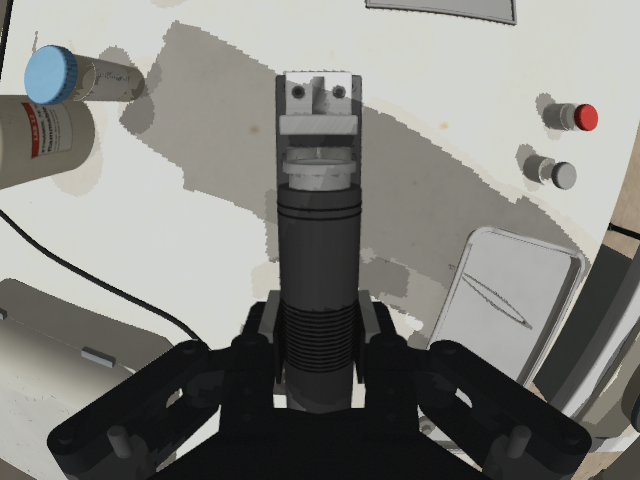

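View pics/si12.png

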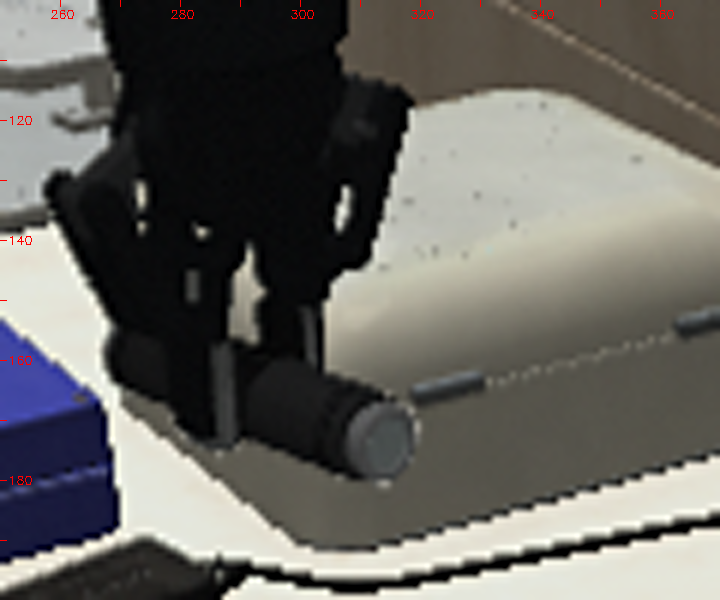

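```bash
python3 -m crank '{"translation":[[0,35,0],[0,35,0],[0,20,0],[0,15,0],[0,0,0],[0,0,0]],"rot":[[0,0,0],[0,0,0],[0,0,0],[0,0,0],[0,0,0],[0,0,0]],"jaw":[20,20,20,20,20,20]}' 80
python3 - <<'E'
from h import *
o=robot.get_obs(); im=robot.capture('wrist'); cv2.imwrite('pics/w13.png',im[:,:,::-1]); print(o['eef_pos'],o['tcp_rot'],o['ft_force'])
crop(im,240,120,400,320,4,'pics/w13b.png')
E
```

```text
clock: 20.58
eef_pos: [0.5157, -0.0417, 0.0268]
tcp_rot: [[-0.327, 0.001, -0.945], [0.945, -0.0, -0.327], [-0.001, -1.0, -0.001]]
ft_force: [0.6, 0.2, -1.8]
width: 0.0275
[ 0.5157 -0.0417  0.0268] [[-0.3275  0.0011 -0.9449]
 [ 0.9449 -0.0002 -0.3275]
 [-0.0006 -1.     -0.0009]] [ 0.6043  0.1858 -1.8432]
```

View pics/w13b.png

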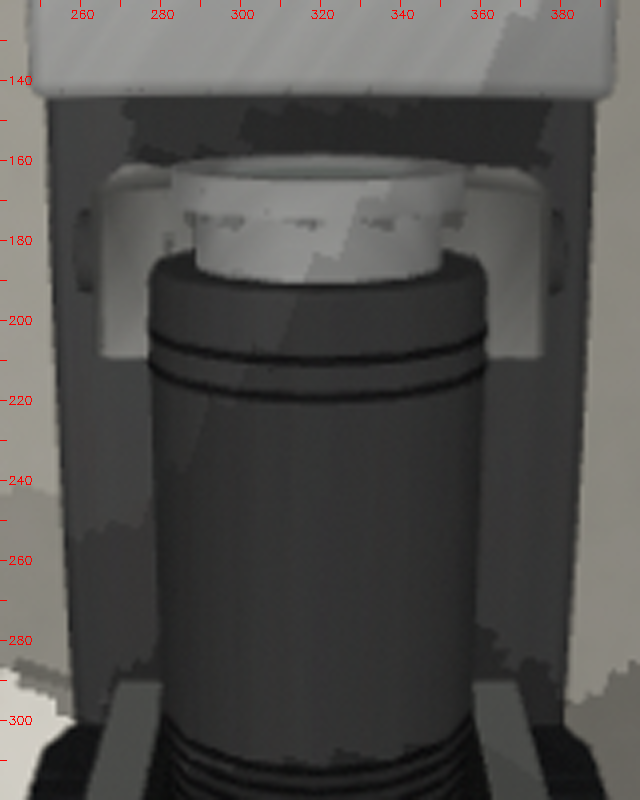

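```bash
python3 -m crank '{"translation":[[0,2,0.35],[0,0,0],[0,0,0]],"rot":[[0,0,0],[0,0,0],[0,0,0]],"jaw":[20,20,20]}' 80; python3 -m crank '{"translation":[[0,0.7,0],[0,0,0]],"rot":[[0,0,0],[0,0,0]],"jaw":[20,20]}'; python3 -m crank '{"translation":[[0,0.6,0],[0,0,0]],"rot":[[0,0,0],[0,0,0]],"jaw":[20,20]}'
```

```text
clock: 21.0
eef_pos: [0.5149, -0.0417, 0.0242]
tcp_rot: [[-0.328, 0.0, -0.945], [0.945, -0.0, -0.328], [-0.0, -1.0, -0.0]]
ft_force: [0.2, 0.3, -3.0]
width: 0.0275
clock: 21.25
eef_pos: [0.5148, -0.0417, 0.0233]
tcp_rot: [[-0.328, -0.0, -0.945], [0.945, 0.0, -0.328], [0.0, -1.0, 0.0]]
ft_force: [-0.1, 0.7, -1.4]
width: 0.0278
clock: 21.5
eef_pos: [0.5151, -0.0417, 0.0229]
tcp_rot: [[-0.328, 0.001, -0.945], [0.945, 0.0, -0.328], [-0.0, -1.0, -0.001]]
ft_force: [1.8, 0.2, -0.4]
width: 0.0277
```

```bash
python3 -m crank '{"translation":[[-2,0,0],[-3,0,0],[-2,0,0],[0,0,0]],"rot":[[0,0,0],[0,0,0],[0,0,0],[0,0,0]],"jaw":[20,20,20,20]}' 80; python3 -m crank '{"translation":[[-1,0,0],[-1,0,0],[-1,0,0],[0,0,0]],"rot":[[0,0,0],[0,0,0],[0,0,0],[0,0,0]],"jaw":[20,20,20,20]}'; python3 -m crank '{"translation":[[-1,0,0],[-1,0,0],[0,0,0]],"rot":[[0,0,0],[0,0,0],[0,0,0]],"jaw":[20,20,20]}'
```

```text
clock: 22.0
eef_pos: [0.5174, -0.0483, 0.0229]
tcp_rot: [[-0.328, 0.001, -0.945], [0.945, 0.0, -0.328], [0.0, -1.0, -0.001]]
ft_force: [2.3, 3.7, 0.9]
width: 0.0278
clock: 22.5
eef_pos: [0.5179, -0.0498, 0.0229]
tcp_rot: [[-0.328, -0.0, -0.945], [0.945, 0.003, -0.328], [0.003, -1.0, -0.001]]
ft_force: [1.3, 9.4, 3.9]
width: 0.0275
clock: 22.88
eef_pos: [0.5185, -0.0516, 0.0228]
tcp_rot: [[-0.329, -0.0, -0.944], [0.944, 0.003, -0.329], [0.003, -1.0, -0.001]]
ft_force: [0.1, 9.7, 2.8]
width: 0.0274
```

```bash
python3 -m crank '{"translation":[[-1,0,0],[-1,0,0],[0,0,0]],"rot":[[0,0,0],[0,0,0],[0,0,0]],"jaw":[20,20,20]}' 80; python3 -m crank '{"translation":[[-1,0,0],[-1,0,0],[0,0,0]],"rot":[[0,0,0],[0,0,0],[0,0,0]],"jaw":[20,20,20]}'; python3 -m crank '{"translation":[[-1,0,0],[0,0,0]],"rot":[[0,0,0],[0,0,0]],"jaw":[20,20]}'
```

```text
clock: 23.25
eef_pos: [0.5191, -0.0533, 0.0228]
tcp_rot: [[-0.329, -0.0, -0.944], [0.944, 0.003, -0.329], [0.003, -1.0, -0.001]]
ft_force: [0.8, 12.1, 4.3]
width: 0.0276
clock: 23.62
eef_pos: [0.5191, -0.0533, 0.0228]
tcp_rot: [[-0.33, -0.001, -0.944], [0.944, 0.007, -0.33], [0.007, -1.0, -0.001]]
ft_force: [-1.2, 21.2, 8.5]
width: 0.0279
clock: 23.88
eef_pos: [0.5191, -0.0534, 0.0228]
tcp_rot: [[-0.33, -0.001, -0.944], [0.944, 0.008, -0.33], [0.009, -1.0, -0.001]]
ft_force: [-2.6, 26.1, 10.9]
width: 0.0279
```

Run:
```python
from h import *
o=robot.get_obs(); im=robot.capture('wrist'); cv2.imwrite('pics/w14.png',im[:,:,::-1])
crop(im,240,120,400,320,4,'pics/w14b.png')
R=o['tcp_rot'];E=o['eef_pos']
```

```text
(no output)
```

View pics/w14b.png

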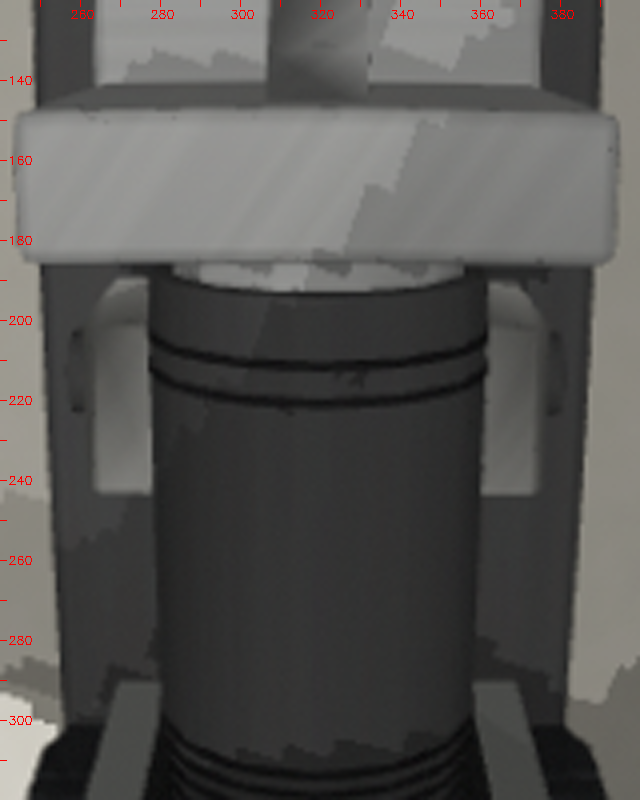

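Run:
```python
from h import *
o=robot.get_obs(); R=o['tcp_rot'];E=o['eef_pos']
L=lambda uv,z:1000*R.T@(wplane(uv,z,o)-E)
print(L((319.5,185.5),.060),L((319.5,193),.057),L((319.5,312.5),.057))
```

```text
[-59.3169 -37.703    0.9404] [-56.473  -34.679    0.9483] [-14.7238 -34.328    0.9839]
```

```bash
python3 -m crank '{"translation":[[2,0,0],[1.5,0,0],[0,0,0],[0,0,0],[0,0,0],[0,0,0],[0,0,0]],"rot":[[0,0,0],[0,0,0],[0,0,0],[0,0,0],[0,0,0],[0,0,0],[0,0,0]],"jaw":[20,20,20,40,60,60,60]}' 40
python3 - <<'E'
from h import *
o=robot.get_obs(); im=robot.capture('wrist'); cv2.imwrite('pics/w15.png',im[:,:,::-1]); print(o['ft_force'])
crop(im,220,120,420,420,2,'pics/w15b.png')
E
```

```text
clock: 24.8
eef_pos: [0.5192, -0.0546, 0.0228]
tcp_rot: [[-0.327, -0.0, -0.945], [0.945, -0.0, -0.327], [-0.0, -1.0, 0.0]]
ft_force: [0.6, 0.2, -1.0]
width: 0.0603
[ 0.5669  0.2368 -0.9634]
```

View pics/w15b.png

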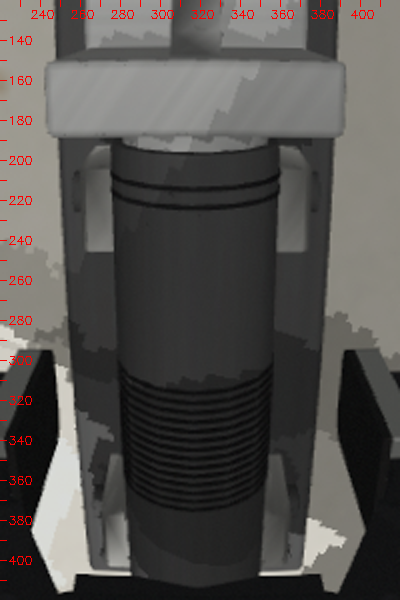

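```bash
python3 -m crank '{"translation":[[0,-15,0],[0,-25,0],[0,-25,0],[0,0,0],[0,0,0],[0,0,0],[0,0,0],[0,0,0]],"rot":[[0,0,0],[0,0,0],[0,0,0],[0,0,0],[0,0,0],[0,0,0],[0,0,0],[0,0,0]],"jaw":[60,60,60,0,0,0,0,0]}' 40
python3 - <<'E'
from h import *
o=robot.get_obs(); im=robot.capture('wrist'); cv2.imwrite('pics/w16.png',im[:,:,::-1]); print(o['eef_pos'],o['ft_force'],o['width'])
im=robot.capture('side'); crop(im,240,130,360,270,5,'pics/si16.png')
E
```

```text
clock: 25.85
eef_pos: [0.5191, -0.0544, 0.0874]
tcp_rot: [[-0.328, -0.001, -0.945], [0.945, 0.0, -0.328], [0.0, -1.0, 0.001]]
ft_force: [-0.3, 0.1, 0.4]
width: 0.0001
[ 0.5191 -0.0544  0.0874] [-0.3231  0.1233  0.4269] 5.312808579209207e-05
```

View pics/w16.png

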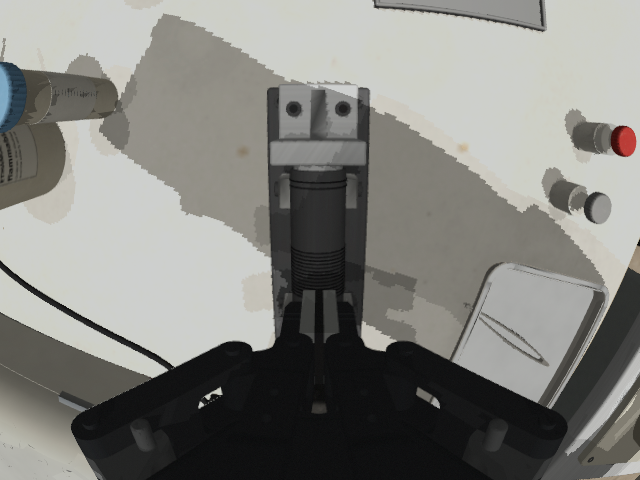

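View pics/si16.png

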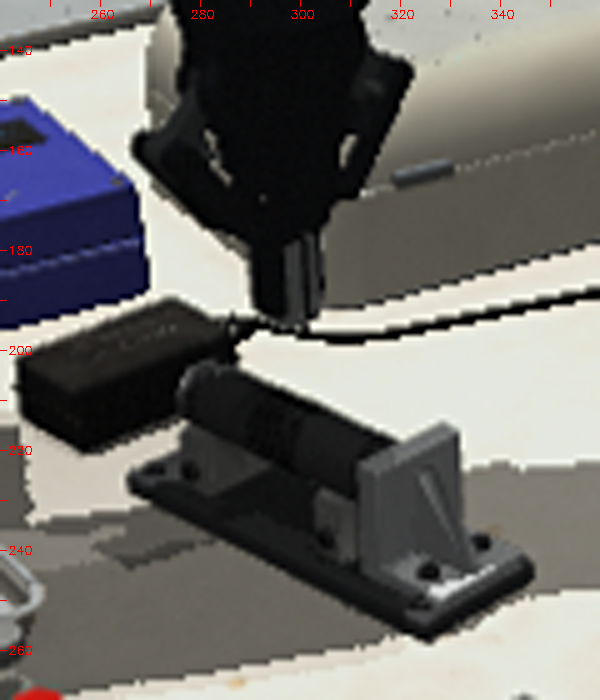

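```bash
python3 -m crank '{"translation":[[0,15,0],[0,12,0],[0,5,0],[0,0,0],[0,0,0]],"rot":[[0,0,0],[0,0,0],[0,0,0],[0,0,0],[0,0,0]],"jaw":[0,0,0,0,0]}' 40;  python3 -m crank '{"translation":[[0,1.5,0],[0,1.5,0],[0,0,0]],"rot":[[0,0,0],[0,0,0],[0,0,0]],"jaw":[0,0,0]}';python3 -m crank '{"translation":[[0,1,0],[0,1,0],[0,0,0]],"rot":[[0,0,0],[0,0,0],[0,0,0]],"jaw":[0,0,0]}'
```

```text
clock: 26.58
eef_pos: [0.5195, -0.0545, 0.056]
tcp_rot: [[-0.328, 0.0, -0.945], [0.945, -0.0, -0.328], [-0.0, -1.0, -0.0]]
ft_force: [-0.0, -0.1, -0.7]
width: 0.0002
clock: 26.95
eef_pos: [0.5192, -0.0544, 0.0528]
tcp_rot: [[-0.328, -0.0, -0.945], [0.945, 0.0, -0.328], [0.0, -1.0, 0.0]]
ft_force: [0.3, -0.2, 0.2]
width: -0.0002
clock: 27.32
eef_pos: [0.5194, -0.0544, 0.0513]
tcp_rot: [[-0.328, 0.001, -0.945], [0.945, -0.0, -0.328], [-0.0, -1.0, -0.001]]
ft_force: [-2.3, 0.2, 6.4]
width: 0.0003
```

```bash
python3 -m crank '{"translation":[[0,0.8,0],[0,0,0],[0,0,0],[0,0,0]],"rot":[[0,0,0],[0,0,0],[0,0,0],[0,0,0]],"jaw":[0,0,0,0]}'
```

```text
clock: 27.82
eef_pos: [0.5195, -0.0544, 0.0512]
tcp_rot: [[-0.328, 0.001, -0.945], [0.945, -0.0, -0.328], [-0.001, -1.0, -0.001]]
ft_force: [-4.7, 1.4, 14.0]
width: -0.0
```

```bash
python3 -m crank '{"translation":[[0,0.1,0.6],[0,0,0],[0,0,0],[0,0,0]],"rot":[[0,0,0],[0,0,0],[0,0,0],[0,0,0]],"jaw":[0,0,0,0]}'
python3 - <<'E'
from h import *
o=robot.get_obs(); im=robot.capture('wrist'); cv2.imwrite('pics/w17.png',im[:,:,::-1]); print(o['eef_pos'],o['ft_force'],o['ft_torque'],o['width'])
crop(im,220,120,420,420,2,'pics/w17b.png')
im=robot.capture('side'); crop(im,240,130,360,270,5,'pics/si17.png')
im=robot.capture('scene'); cv2.imwrite('pics/sc17.png',im[:,:,::-1])
print(robot.get_obs()['ft_force'])
E
```

```text
clock: 28.32
eef_pos: [0.5194, -0.0545, 0.0512]
tcp_rot: [[-0.328, 0.002, -0.945], [0.945, 0.0, -0.328], [-0.001, -1.0, -0.002]]
ft_force: [-2.2, 2.7, 14.1]
width: -0.0003
[ 0.5194 -0.0545  0.0512] [-2.2184  2.6531 14.1468] [ 0.445   0.4978 -0.026 ] -0.0002916969958116821
[-2.2984  2.4222 13.4225]
```

View pics/w17b.png

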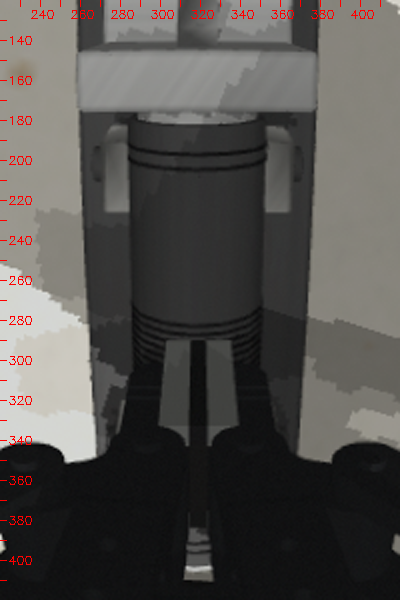

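View pics/si17.png

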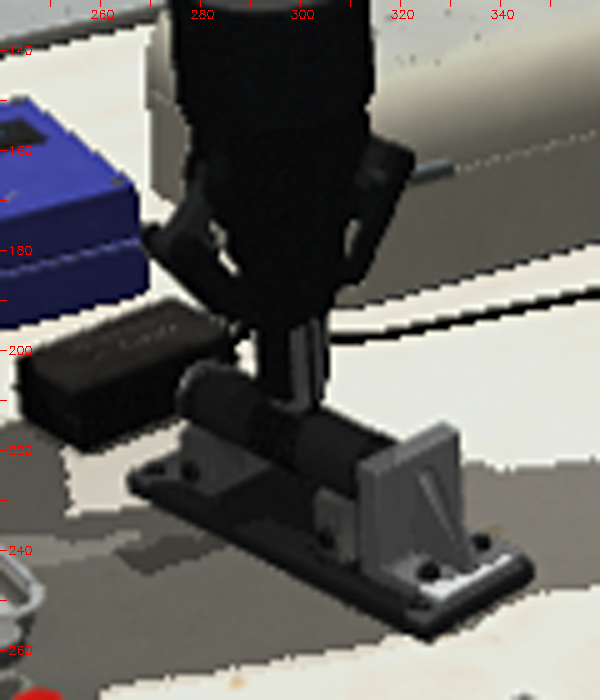

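View pics/sc17.png

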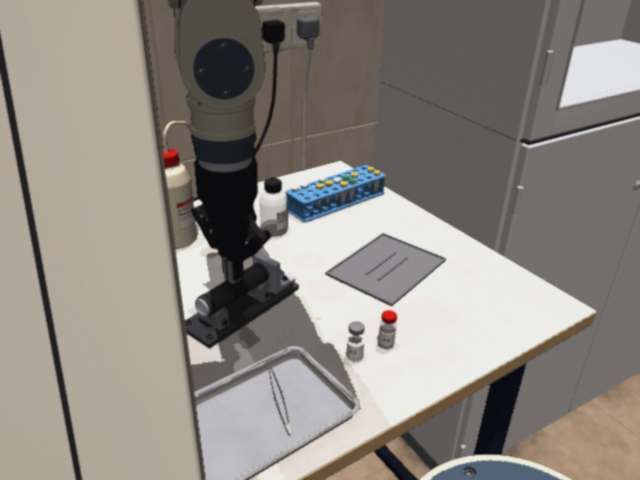

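Run:
```python
from h import *
im=cv2.imread('pics/sc17.png')[:,:,::-1]
crop(im,180,250,310,345,6,'pics/sc17b.png')
o=robot.get_obs(); R=o['tcp_rot'];E=o['eef_pos']
L=lambda uv,z:1000*R.T@(wplane(uv,z,o)-E)
print(L((318.7,175.5),.060),L((318.7,182),.057),L((318.7,283),.057))
```

```text
[-58.4864  -8.7497   0.6964] [-55.5453  -5.7521   0.6966] [-13.1914  -5.7864   0.7025]
```

View pics/sc17b.png

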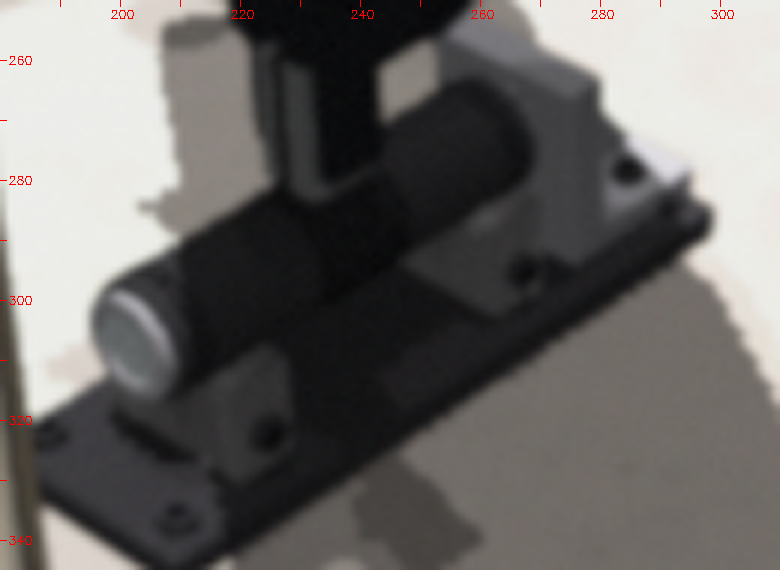

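Both flanges look flush with the barrel ends, with only a thin ring showing at the rear. At the stop, the gap to the barrel end is 2.9 mm, which matches the 3 mm flange. The press is steady at about 14 N, so I'm handing it in.

Run:
```python
from h import *
print(robot.get_obs()['ft_force']); print(robot.finish_job()); print(robot.get_obs()['ft_force'],robot.get_obs()['clock'])
```

```text
[-2.2984  2.4222 13.4225]
the job is handed in; nothing more can be done
None
the job is handed in; nothing more can be done
```

Both cells look fully home. I handed the job in at about 28.5 s with the closed fingers still pressing on the middle of the barrel; no verdict was reported.

**What I did:** I gripped the barrel by its grooves, laid it in the V and pushed the first cell against the stop until it stalled at about 23 N. I then lifted it, turned it half round, and pushed the second cell until it stalled at about 26 N. Finally I let go so the barrel could settle in the V, and pressed down on top of it.

**Last checks:**
- **Press:** 13.4 to 14.1 N downward, plus about 3 N sideways. From this I estimate well over 2.5 N on each V face, but those two forces can't be measured separately.
- **Second cell:** the gap from the stop to the barrel's end measured 2.9 mm against a 3 mm flange.
- **First cell:** it shows only a thin ring in the scene picture. I judged this one by eye and by the hard stall.
- **Bystanders:** the bottle and both vials look where they were. The arm hid the tube in the last scene picture, so I couldn't check it, but the moves were planned to stay clear of it.

**What disagreed:**
- **Fingertips:** in the pictures and by contact they were about 6 to 13 mm behind the reported TCP, not 25 mm ahead as stated. My first grasp closed on air above the barrel; I remeasured and went lower.
- **Fixed cameras:** the scene and side cameras differed by up to about 8 mm, so I relied on the wrist camera.
- **Stall positions:** the two pushes stalled 1.3 mm apart. I put this down to the barrel sitting about 0.65 mm off-centre in the grip.

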